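Clamp a shutter slat in the painting jig

TASK

Lay the long shutter slat flat on the clamping jig, centred along it and pushed back against its wooden fence, so that one end lies under the leaning screw, and let go of it. Then take the screw's T-handle and turn it clockwise until the resistance rises and the slat is clamped firmly, about an eighth of a turn past the first bite, without crushing the wood, and let go. Leave the short offcut, the paint can, the brush pot and the sanding block where they are.

Things in the scene. Friction and masses are not known exactly. Their poses are not given: they have to be found in the camera images.
- jig: fixed clamping jig. Origin on the bench under it; its x points to the back (away from the robot at yaw 0), y along its length towards the screw end, z up. Plywood base: top at z = 18 mm, x from -95 to 75, y from -120 to 120 mm. All jig points have these axes
- fence (a point): top of the front face of the wooden fence, mid-length (jig x = 40 mm). Fence 20 mm high on the base, 22 mm thick to the back, in two pieces: jig y from 35 to 115 mm and -115 to -85 mm; the gap between leaves room for a finger
- slat_place (a point): where the slat's centre is when properly in place (jig x = 17.5, y = 0, z = 32 mm), its length along jig y. The screw's foot hangs over it at y = 80 mm, at least 4 mm above the slat's top: set the slat down in front (centre at about jig x = -35 mm) and slide it back under the foot, moving it along the base
- nut (a point): centre of the nut (32 mm wide) that carries the screw. A 26 mm wide steel C-frame at jig y = 80 mm stands behind the fence and reaches forward to it, arm 94 to 116 mm above the bench. The screw leans 28 deg: its axis goes up along (-0.469, 0, 0.883) in jig axes, so the T-handle overhangs the front
- bar_mid (a point): middle of the T-handle's crossbar, on the screw's axis, 125 mm up it from the free foot. Bar 14 mm thick, 80 mm long, 18 mm balls at its ends, 10 mm shaft; over 40 mm of shaft between bar and nut. y along the bar, z up the axis. Clockwise seen from the handle tightens; bar and foot advance 4 mm per rad down the axis, 1.3 to 1.9 rad to first contact
- foot_mid (a point): centre of the 20 mm rubber ball at the screw's foot; it touches when 10 mm above the slat's top
- foot: the same foot as a body. Free turning takes 0.36 N m while it moves (near 0 felt when the hand pauses); once the foot touches, both grow about 0.24 N m, and the clamp force about 60 N, per rad that the bar itself turns (rubber gives 1 mm per 15 N, bottoms out after 10 mm). The bar may lag the hand by up to 0.4 rad of give in the grip. Up to about 85 N the screw stays where it is left
- slat_mid (a point): centre of the long white wooden slat: 200 mm long (its y), 45 mm wide (its x), 28 mm thick (z), 0.18 kg. Starts flat on the bench
- slat: the same long slat; origin under its centre
- offcut_mid (a point): centre of the short offcut, same section, 120 mm long: not to be used or moved. The long and the short one may lie in either order
- can: paint can, radius 45, height 100 mm, origin under its centre; leave it
- brushes: pot with brushes, radius 36, about 160 mm high, origin under its centre; leave it
- sander: cork sanding block, 70 x 110 x 46 mm, origin under its centre; leave it
Mind the look-alikes: they are no part of the job. What is shaped like the slat but yellow is not meant.

How it is judged:
On the way, in this order (a step that is already met when the one before it is completed fails the run):
1. the long slat lies in the jig against the fence, let go, not yet clamped (x of slat_mid in the frame of jig above 0.0115 m and y of slat_mid in the frame of jig between -0.02 and 0.02 m and z of slat_mid in the frame of jig below 0.036 m and angle between the y axis of slat and the y axis of jig, either way round below 0.08 rad and contact force between the fingers and slat below 0.5 N and contact force between foot and slat below 5 N), for 0.2 s.
2. the screw's foot presses firmly on the slat (contact force between foot and slat above 18 N), for 0.3 s.
At the end, for the whole second after the job is handed in: The long slat lies flat on the jig's base, against the fence (within 5 mm), centred along the jig within 20 mm, parallel to it within 0.06 rad, and the screw's foot presses on it with 18 to 100 N, with the handle let go (x of slat_mid in the frame of jig between 0.0125 and 0.0225 m and y of slat_mid in the frame of jig between -0.02 and 0.02 m and z of slat_mid in the frame of jig between 0.028 and 0.036 m and angle between the y axis of slat and the y axis of jig, either way round below 0.06 rad and angle between slat_mid's own z axis and vertical below 0.06 rad and contact force between foot and slat between 18 and 100 N and linear speed of slat below 0.01 m/s); the robot touches nothing.
It fails at once if the slat is crushed: the foot presses with more than 120 N (contact force between foot and slat above 120 N).
It fails at once if a bystander (offcut, can, brush pot, sanding block) is moved by more than 20 mm (distance of any of offcut_mid, can, brushes, sander from where it was at the start of the episode above 0.02 m).
It also fails if it takes over 72 s, if anything falls off the work surface, if the arm or the gripper's body presses on something with over 40 N, if the wrist force passes 120 N, or if a joint passes its speed limit or range.

ROBOT

A 7-joint arm with a two-finger parallel gripper is mounted at the origin on the work surface. World frame = base frame: x ahead of the robot, y to its left, z up, the work surface at z = 0. Lengths are in m, angles in rad, forces in N, time in s.
With the tool pointing down it reaches from about 0.4 to 0.875 m from the base axis. Payload 19.3 kg.
Tool frame: the origin (TCP) lies at the very end of the fingers, on their centre line; the grasp point (between the pads) lies 19 mm behind it; z points along the fingers, y is the line along which they close (so a half turn about z gives the same grasp; the last joint's range is limited). The gripper opens to 85 mm and grips with 20 to 120 N. Pads are 22 mm wide; open, the fingers measure 114 mm over their backs; the gripper's body (76 mm by 85 mm) begins 54 mm behind the grasp point. The pads swing forward as they close: fully open they stand 13 mm farther back than shut.
Start: joints at [-1.243, 0.521, -0.036, 1.599, 0.021, 1.021, -0.113], TCP at [0.242, 0.576, 0.193] pointing down, gripper open.
Joint ranges: [-2.91, 2.91], [-0.3, 2.13], [-1.5, 1.42], [0.17, 2.43], [-1.26, 4.41], [0.16, 1.93], [-2.52, 2.52]. Speed limits (rad/s): [1.89, 1.89, 2.39, 2.39, 3.01, 3.01, 3.01].

INTERFACE

Orientations are given as [roll, pitch, yaw] about the fixed x, y, z axes, in that order (R = Rz(yaw) Ry(pitch) Rx(roll)).
In Python, from workcell import bot gives the robot as it stands. The module is installed in compiled form; this text tells all that it offers.
- The arm moves only by the tool apply_moves, never from a script. Its arguments are lists of equal length, an entry for each row: "claw": the finger opening in m, from 0 to 0.0854; "xyz": the shift along the tool's x, y, z in m, a list of three; "twist": the turn, a rotation vector about the tool's x, y, z in rad, a list of three. A call has 1 to 20 rows; each row shifts and turns the commanded pose from where the row before left it, along the tool's axes as they then stand; what a row does not reach is not made up. A row lasts 1/10 s, in which the tool goes at most 50 mm and 8.59 degrees, less where a joint would pass 70% of its speed; a pose out of reach is approached as far as the arm can. A call with a gripper value outside its range is refused whole. The fingers move at their own pace and stop on an object; "force" is the grip in N (left out, the last holds). Time passes only in rows, so rows that do not move let the fingers close. It gives the time, the measured TCP pose, the force, the opening and the grip force at its end, in the units of the state.
- bot.observe(): the state, without advancing time (a new reading comes with each control period).
- bot.grab_frame(name): name is "scene" or "side" or "wrist"; returns a dict with "img" (384x512x3 uint8, red, green, blue), "vfov" (degrees; the focal length in pixels is half the picture's height over the tangent of half this angle, whatever the lens; pixels are square), "cx", "cy" (the principal point, pixels), "view" (4x4, takes a point from world to camera coordinates). Camera axes: x right, y up, looking along -z (the intrinsics and any distortion apply to the point x, -y, -z); pixel columns grow to the right and rows downward; lengths in m; the calibration is good to about 2 mm. A picture is of the moment at which its call begins. There is no depth.
- bot.job_done(): hands the job in; it is judged then, once.
Trained networks look in the newest picture that a camera, given by its name, has taken for a name from the list of things; names that differ only in an ending like _2 or _b are one class to them, and where a whole thing is asked for, a point or a joint stands for the part that bears it (a point fixed in the world has none). Each returns a list of dicts, best first, with "score" (0 to 1); they miss things now and then, are a little off and sometimes report something else, mostly with a low value. They report only what shows in the picture. A call takes as long as a camera call. They do not tell look-alikes from the thing itself.
- bot.find_in(camera, query): "position" ([x, y, z] in m, in world coordinates, good to about 4 mm: the middle of the surface that is visible of it).
The state is a dict: "clock": time; "qpos": joint angles; "qd": joint speeds; "joint_efforts": joint torques, N m; "position": TCP position; "tool_rot": TCP orientation; "force": force on the tool from outside, world axes, zero at the start; "moment": the same for the moment, N m; "grip_width": finger opening in m; "finger_force": force on a finger pad.
Only numpy, scipy, OpenCV 4.12 (cv2) and the standard library are available. Lean on these libraries where they do the work, as an engineer would, in place of code of your own. Each camera call takes 0.05 s, during which the arm holds its last target. There are 200 camera calls.

## Working session

There is one attempt and no reset: what is moved stays moved. The work goes in short steps, Python scripts to look and compute and a tool call to move; the robot and the scene stay as the last step left them, time stands still between calls to the robot, and variables do not carry over. Pictures are saved under pics/ and viewed, at most 10 in all, crops included, and the job is handed in when it is done.

Besides the shell and the picture viewer there is one more tool, called after "Request:" as a command line: name --argument value ..., lists and objects as JSON in quotes. apply_moves: Moves the arm, as the interface text tells. Its arguments: {"type":"object","properties":{"claw":{"type":"array"},"xyz":{"type":"array"},"twist":{"type":"array"},"force":{"type":"number"}},"required":["claw","xyz","twist"]}

```bash
mkdir -p pics; cat > h.py <<'E'
import numpy as np,cv2
from workcell import bot
from scipy.spatial.transform import Rotation as R
E
python3 - <<'E'
from h import *
s=bot.observe();print({k:np.round(v,3) for k,v in s.items()})
fs=[]
for c in("scene","side"):
    f=bot.grab_frame(c);cv2.imwrite(f"pics/{c}0.png",f["img"][:,:,::-1]);print(c,f["vfov"],f["cx"],f["cy"],[k for k in f]);print(np.round(f["view"],3))
    for q in("jig","fence","nut","bar_mid","foot_mid","slat_mid","offcut_mid","can","brushes","sander"):
        print(q,[(np.round(d["position"],3).tolist(),round(d["score"],2)) for d in bot.find_in(c,q)][:4])
E
```

```text
{'clock': np.float64(0.0), 'qpos': array([-1.243,  0.522, -0.036,  1.6  ,  0.021,  1.021, -0.113]), 'qd': array([-0.   ,  0.001, -0.001, -0.001, -0.001,  0.001,  0.001]), 'joint_efforts': array([ 0.0000e+00, -9.2710e+01,  1.9800e+00, -3.6994e+01,  1.8000e-02,
        8.0000e-03, -0.0000e+00]), 'position': array([0.242, 0.576, 0.193]), 'tool_rot': array([-3.14 ,  0.   ,  2.744]), 'force': array([ 0.436,  0.091, -0.449]), 'moment': array([ 0.004,  0.038, -0.016]), 'finger_force': np.float64(0.0), 'grip_width': np.float64(0.086)}
scene 44.564820524382526 263.657976817409 196.59718044833957 ['img', 'vfov', 'cx', 'cy', 'view']
[[ 0.74   0.673 -0.003 -0.373]
 [-0.565  0.624  0.54   0.223]
 [ 0.366 -0.398  0.842 -1.86 ]
 [ 0.     0.     0.     1.   ]]
jig [([0.67, 0.072, 0.014], 0.83)]
fence []
nut [([0.665, 0.067, 0.017], 0.95)]
bar_mid [([0.629, 0.135, 0.167], 0.66)]
foot_mid []
slat_mid [([0.618, -0.258, 0.027], 0.88), ([0.371, -0.103, 0.023], 0.88), ([0.507, -0.501, 0.026], 0.66), ([0.296, -0.361, 0.028], 0.63)]
offcut_mid [([0.474, -0.302, 0.029], 0.75)]
can [([0.451, 0.43, 0.089], 0.85)]
brushes [([0.758, -0.171, 0.069], 0.65)]
sander [([0.66, 0.367, 0.026], 0.84)]
side 48.97906757953403 253.08669555950058 189.615696031487 ['img', 'vfov', 'cx', 'cy', 'view']
[[ 0.816 -0.577 -0.013 -0.429]
 [ 0.343  0.466  0.816 -0.265]
 [-0.465 -0.671  0.578 -1.328]
 [ 0.     0.     0.     1.   ]]
jig [([0.664, 0.072, 0.015], 0.74)]
fence [([0.661, 0.074, 0.016], 0.81)]
nut [([0.663, 0.077, 0.016], 0.59)]
bar_mid []
foot_mid [([0.661, 0.077, 0.016], 0.6), ([0.609, -0.262, 0.031], 0.49), ([0.636, 0.355, 0.028], 0.22)]
slat_mid [([0.356, -0.104, 0.027], 0.81), ([0.611, -0.266, 0.031], 0.65), ([0.494, -0.504, 0.023], 0.65), ([0.282, -0.362, 0.034], 0.63)]
offcut_mid []
can [([0.426, 0.419, 0.071], 0.74), ([0.742, -0.182, 0.071], 0.36)]
brushes [([0.744, -0.182, 0.07], 0.83)]
sander []
```

View pics/scene0.png

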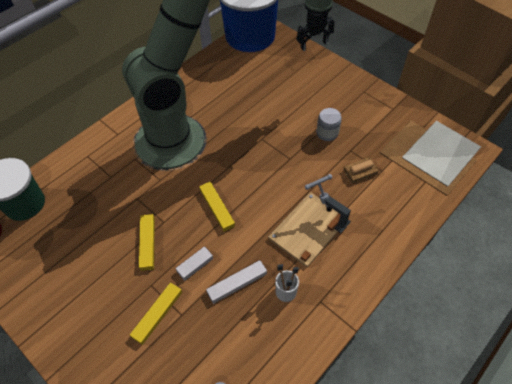

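View pics/side0.png

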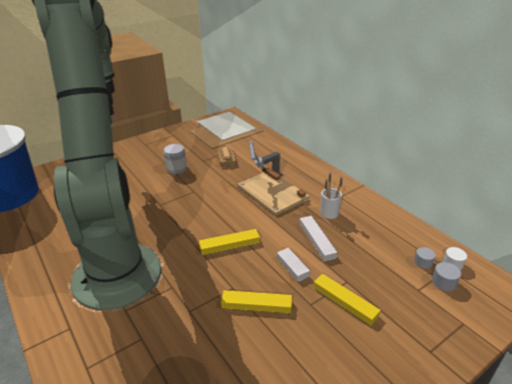

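Both pictures show the long white slat (scene ~(237,282), side ~(318,238)), the short offcut beside it, three yellow look-alikes, and the jig with the screw at scene (320,215). Next I measure the slat and enlarge the jig.

```bash
cat >> h.py <<'E'
def cam(f):
    h=f["img"].shape[0];return h/2/np.tan(np.radians(f["vfov"])/2),f["cx"],f["cy"],np.array(f["view"])
def unproj(f,px,z):
    F,cx,cy,V=cam(f);px=np.atleast_2d(px).astype(float)
    d=np.c_[(px[:,0]-cx)/F,-(px[:,1]-cy)/F,-np.ones(len(px))]@V[:3,:3]
    o=-V[:3,:3].T@V[:3,3];return o+d*((z-o[2])/d[:,2])[:,None]
def proj(f,P):
    F,cx,cy,V=cam(f);p=np.atleast_2d(P)@V[:3,:3].T+V[:3,3]
    return np.c_[cx+F*p[:,0]/-p[:,2],cy-F*p[:,1]/-p[:,2]]
E
python3 - <<'E'
from h import *
for c in("scene","side"):
    f=bot.grab_frame(c);im=f["img"].astype(int)
    for nm,p in(("slat",[.615,-.262,.028]),("off",[.468,-.303,.028])):
        u,v=proj(f,p)[0].astype(int)
        m=((im.min(2)>105)&(im.max(2)-im.min(2)<40)).astype(np.uint8)
        n,l,st,ce=cv2.connectedComponentsWithStats(m)
        # top face only: bright pixels
        k=l[v-2:v+3,u-2:u+3].max();ys,xs=np.where(l==k)
        br=im.sum(2)[ys,xs];print(c,nm,(u,v),st[k],np.percentile(br,[5,25,50,75,95]))
        P=unproj(f,np.c_[xs,ys],.028)
        g=br>np.median(br)*.85
        r=cv2.minAreaRect(P[g,:2].astype(np.float32)*1000);print(np.round(r[0],1),np.round(r[1],1),round(r[2],1))
    u,v=proj(f,[.66,.08,.05])[0].astype(int)
    cr=f["img"][v-65:v+65,u-75:u+75,::-1]
    print("crop origin",u-75,v-65);cv2.imwrite(f"pics/{c}j.png",cv2.resize(cr,None,fx=4.5,fy=4.5,interpolation=cv2.INTER_CUBIC))
E
```

```text
scene slat (np.int64(234), np.int64(281)) [206 261  61  40 853] [386.6 548.  566.  574.  582. ]
[ 615.5 -252.6] [195.7  42.3] 73.0
scene off (np.int64(193), np.int64(261)) [176 247  36  31 483] [394.1 533.5 555.  563.  571.9]
[ 466.8 -301.3] [117.   42.5] 84.2
crop origin 237 152
side slat (np.int64(319), np.int64(235)) [300 216  37  45 747] [357. 432. 624. 639. 647.]
[ 613.  -253.4] [196.3  43.7] 72.9
side off (np.int64(293), np.int64(260)) [277 248  33  33 550] [334.   409.75 619.   629.   641.55]
[ 464.7 -302.2] [117.7  43.3] 84.8
crop origin 193 114
```

View pics/scenej.png

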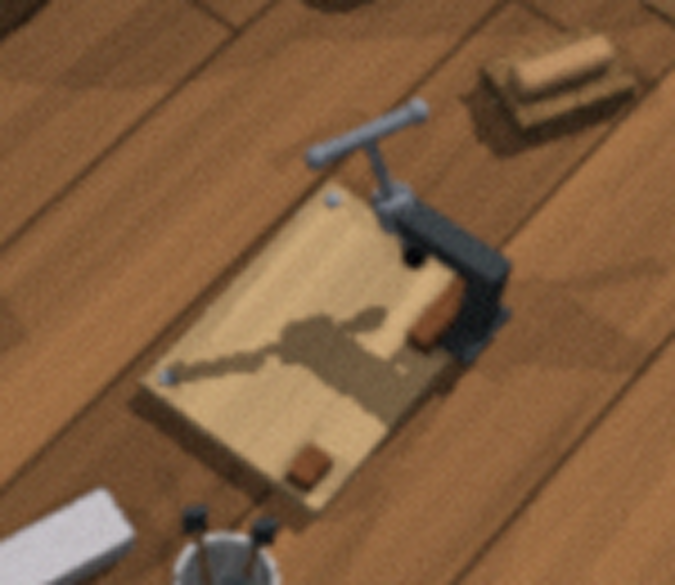

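The crop shows the jig: front edge from about (335,182) to (145,382), far back corner (312,512). The T-handle bar runs from (318,157) to (420,108), with the foot at (413,255).

```bash
python3 - <<'E'
from h import *
f=bot.grab_frame("scene")
q=np.array([[335,182],[145,382],[312,512]])/4.5+[237,152]
A,B,C=unproj(f,q,.018);print(A,B,C,np.linalg.norm(A-B),np.linalg.norm(B-C))
y=(A-B)[:2];y/=np.linalg.norm(y);x=(C-B)[:2];x/=np.linalg.norm(x);print("yaw from y",np.arctan2(-y[0],y[1]),"from x",np.arctan2(x[1],x[0]))
yaw=np.arctan2(-y[0],y[1]);M=R.from_euler('z',yaw).as_matrix()
o=np.mean([A-M@[-.095,.12,.018],B-M@[-.095,-.12,.018],C-M@[.075,-.12,.018]],0);print("jig origin",o)
s=bot.observe();T=R.from_euler('xyz',s["tool_rot"]).as_matrix();print(T.T@(np.array([.5,.0,.45])-s["position"]))
f=bot.grab_frame("wrist");V=np.array(f["view"]);o=-V[:3,:3].T@V[:3,3];print("cam in tool",T.T@(o-s["position"]),"axes",np.round(V[:3,:3]@T,2),f["vfov"])
E
```

```text
[0.57917849 0.1759731  0.018     ] [ 0.58704487 -0.06250676  0.018     ] [ 0.74961004 -0.06012762  0.018     ] 0.23860956289839722 0.16258257136223528
yaw from y 0.032973585838989336 from x 0.014633898695794416
jig origin [6.75604924e-01 5.90215896e-02 1.73472348e-17]
[-0.46096188 -0.4313081  -0.25662169]
cam in tool [ 0.06643021  0.00131729 -0.18065349] axes [[-0.    1.    0.  ]
 [ 0.96  0.    0.26]
 [ 0.26  0.   -0.96]] 62.66143764831989
```

Request:
apply_moves --claw '[0.085,0.085,0.085,0.085,0.085,0.085,0.085,0.085,0.085,0.085,0.085,0.085,0.085,0.085,0.085,0.085,0.085,0.085,0.085,0.085]' --xyz '[[-0.036,-0.0243,-0.0171],[-0.036,-0.0243,-0.0171],[-0.036,-0.0243,-0.0171],[-0.036,-0.0243,-0.0171],[-0.036,-0.0243,-0.0171],[-0.036,-0.0243,-0.0171],[-0.036,-0.0243,-0.0171],[-0.036,-0.0243,-0.0171],[-0.036,-0.0243,-0.0171],[-0.036,-0.0243,-0.0171],[-0.036,-0.0243,-0.0171],[-0.036,-0.0243,-0.0171],[-0.036,-0.0243,-0.0171],[-0.036,-0.0243,-0.0171],[-0.036,-0.0243,-0.0171],[0,0,0],[0,0,0],[0,0,0],[0,0,0],[0,0,0]]' --twist '[[0,0,0],[0,0,0],[0,0,0],[0,0,0],[0,0,0],[0,0,0],[0,0,0],[0,0,0],[0,0,0],[0,0,0],[0,0,0],[0,0,0],[0,0,0],[0,0,0],[0,0,0],[0,0,0.14],[0,0,0.14],[0,0,0.14],[0,0,0.14],[0,0,0.14]]'

```text
clock: 3.3
position: [0.5987, 0.0309, 0.4499]
tool_rot: [-3.142, -0.0, 2.038]
force: [-0.2, -0.5, 0.1]
grip_width: 0.0851
finger_force: 0.0
```

Request:
apply_moves --claw '[0.085,0.085,0.085,0.085]' --xyz '[[0,0,0],[0,0,0],[0,0,0],[0,0,0]]' --twist '[[0,0,0.14],[0,0,0.14],[0,0,0.1],[0,0,0]]'

```text
clock: 3.7
position: [0.5987, 0.0311, 0.4499]
tool_rot: [-3.142, 0.0, 1.662]
force: [-0.4, -0.2, -0.2]
grip_width: 0.0848
finger_force: 0.0
```

```bash
python3 - <<'E'
from h import *
s=bot.observe();print(s["qpos"].round(3),s["position"],s["tool_rot"],s["clock"])
f=bot.grab_frame("wrist");cv2.imwrite("pics/w1.png",cv2.resize(f["img"][:,:,::-1],(800,600),interpolation=cv2.INTER_CUBIC))
import pickle;pickle.dump(f,open("w1.pkl","wb"))
for q in("jig","fence","nut","bar_mid","foot_mid","slat_mid"):
    print(q,[(np.round(d["position"],3).tolist(),round(d["score"],2)) for d in bot.find_in("wrist",q)][:3])
E
```

```text
[-0.462  0.362  0.477  1.26  -0.163  1.556  0.082] [0.59872254 0.0310564  0.44986735] [-3.14153748e+00  1.17861919e-04  1.66203976e+00] 3.7
jig [([0.66, 0.077, 0.016], 0.62)]
fence [([0.66, 0.075, 0.023], 0.95)]
nut [([0.661, 0.081, 0.016], 0.61)]
bar_mid [([0.626, 0.139, 0.177], 0.6)]
foot_mid []
slat_mid [([0.486, -0.403, 0.026], 0.81), ([0.232, -0.296, 0.031], 0.77), ([0.613, -0.239, 0.028], 0.71)]
```

View pics/w1.png

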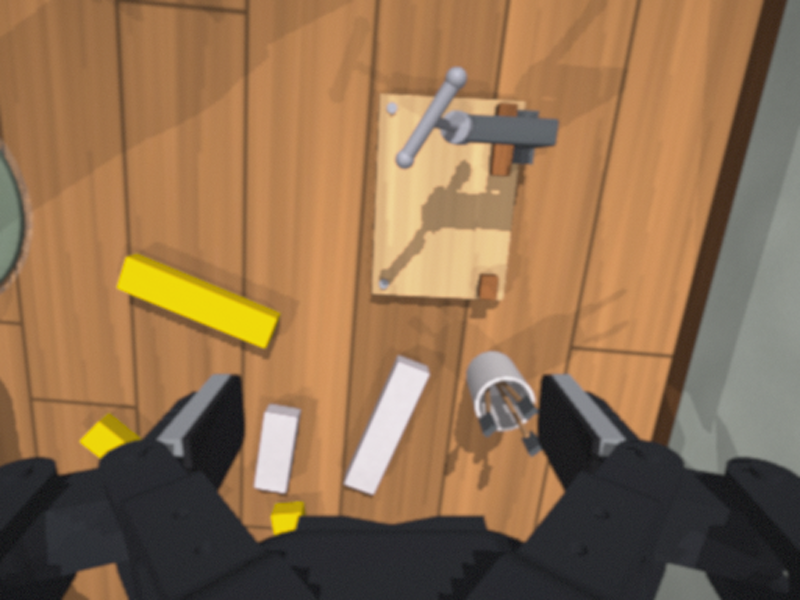

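The wrist view shows the jig top with corners at (378,94), (524,100), (373,295), (503,300). The bar's balls are at (456,76) and (404,158), and the long white slat is at about (387,425).

```bash
python3 - <<'E'
from h import *
import pickle;f=pickle.load(open("w1.pkl","rb"))
q=np.array([[378,94],[524,100],[373,295],[503,300]])/1.5625
P=unproj(f,q,.018);print(P.round(4));d=lambda a,b:np.linalg.norm(P[a]-P[b]);print(d(0,2),d(1,3),d(0,1),d(2,3))
# rigid fit
L=np.array([[-.095,.12],[.075,.12],[-.095,-.12],[.075,-.12]]);Q=P[:,:2];a,b=L-L.mean(0),Q-Q.mean(0)
th=np.arctan2((a[:,0]*b[:,1]-a[:,1]*b[:,0]).sum(),(a*b).sum());M=R.from_euler('z',th).as_matrix()[:2,:2];o=Q.mean(0)-M@L.mean(0);print("jig",o,th,((Q-o)@M-L).round(4))
S=unproj(f,np.array([[401,357],[430,370],[345,485],[371,495]])/1.5625,.028);print("slat",S.mean(0),np.arctan2(*(S[0]+S[1]-S[2]-S[3])[[1,0]])*57.3,np.linalg.norm(S[0]-S[2]))
B=unproj(f,np.array([[456,76],[404,158]])/1.5625,.172);print("bar",B,B.mean(0),np.linalg.norm(B[0]-B[1]))
g=bot.grab_frame("scene");B=unproj(g,np.array([[318,157],[420,108]])/4.5+[237,152],.172);print("bar scene",B,B.mean(0),np.linalg.norm(B[0]-B[1]))
h=bot.grab_frame("side");cv2.imwrite("pics/x.png",h["img"])
# reprojection of scene-estimated jig corners
o3=lambda o,t:np.c_[(L@R.from_euler('z',t).as_matrix()[:2,:2].T+o),np.full(4,.018)]
print(proj(f,o3(o,th))*1.5625);print(proj(g,o3(o,th))*4.5-np.array([237,152])*4.5)
E
```

```text
[[ 0.5717  0.1757  0.018 ]
 [ 0.741   0.1845  0.018 ]
 [ 0.5854 -0.0645  0.018 ]
 [ 0.7528 -0.0561  0.018 ]]
0.24058734988615899 0.240866664239198 0.16949223937746366 0.1676411342358837
jig [0.67270137 0.06041766] 0.05233519076632224 [[ 0.0002  0.0004]
 [-0.0003  0.0003]
 [ 0.0013 -0.0002]
 [-0.0011 -0.0005]]
slat [ 0.61807876 -0.24914595  0.028     ] 72.89496629516714 0.20875778093103992
bar [[0.64254686 0.17660867 0.172     ]
 [0.60467477 0.10524813 0.172     ]] [0.62361082 0.1409284  0.172     ] 0.08078750654560427
bar scene [[0.61060658 0.09771578 0.172     ]
 [0.63867908 0.18184178 0.172     ]] [0.62464283 0.13977878 0.172     ] 0.0886862440537905
[[377.83118089  94.35760498]
 [524.24739441 100.31838862]
 [372.03175685 294.81963454]
 [503.89825981 299.63314666]]
[[327.1393551  177.23454355]
 [502.87986947 292.06713208]
 [140.48195478 381.32539765]
 [320.51210062 511.29025761]]
```

View pics/sidej.png

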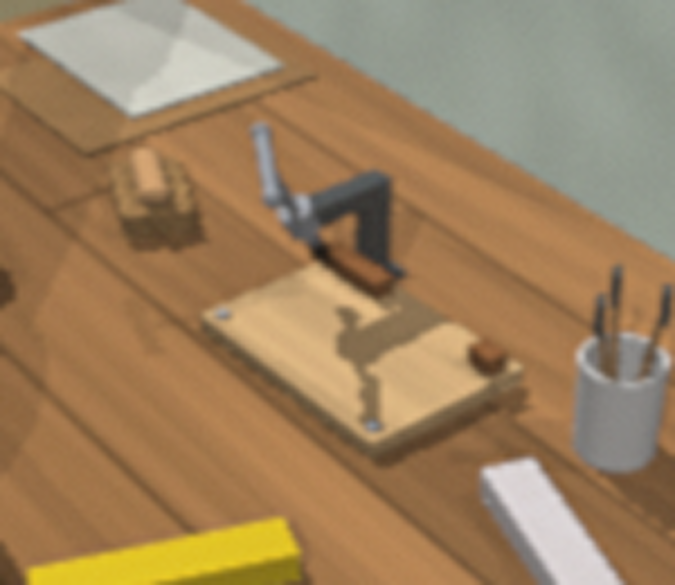

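Request:
apply_moves --claw '[0.085,0.085,0.085,0.085,0.085,0.085,0.085,0.085,0.085,0.085,0.085,0.085,0.085,0.085]' --xyz '[[-0.0326,-0.0026,0.033],[-0.0326,-0.0026,0.033],[-0.0326,-0.0026,0.033],[-0.0326,-0.0026,0.033],[-0.0326,-0.0026,0.033],[-0.0326,-0.0026,0.033],[-0.0326,-0.0026,0.033],[-0.0326,-0.0026,0.033],[-0.0326,-0.0026,0.033],[-0.0326,-0.0026,0.033],[0,0,0],[0,0,0],[0,0,0],[0,0,0]]' --twist '[[0,0,0],[0,0,0],[0,0,0],[0,0,0],[0,0,0],[0,0,0],[0,0,0],[0,0,0],[0,0,0],[0,0,0],[0,0,0.13],[0,0,0.13],[0,0,0.128],[0,0,0]]'

```text
clock: 5.55
position: [0.6031, -0.296, 0.1196]
tool_rot: [-3.141, 0.0, 1.274]
force: [-0.3, 0.6, -0.0]
grip_width: 0.0852
finger_force: 0.0
```

```bash
python3 - <<'E'
from h import *
from scipy.optimize import least_squares
s=bot.observe();print(s["qpos"].round(3),s["position"],s["tool_rot"],s["clock"])
f=bot.grab_frame("wrist");cv2.imwrite("pics/w2.png",f["img"][:,:,::-1])
im=f["img"].astype(int);m=((im.min(2)>120)&(im.max(2)-im.min(2)<40)).astype(np.uint8)
n,l,st,ce=cv2.connectedComponentsWithStats(m)
for k in range(1,n):
    if st[k][4]>800:
        ys,xs=np.where(l==k);P=unproj(f,np.c_[xs,ys],.028)
        r=cv2.minAreaRect(P[:,:2].astype(np.float32)*1000);print(st[k],np.round(r[0],1),np.round(r[1],1),round(r[2],1))
# bar fit: jig pose fixed, phi, bar position
import pickle;w=pickle.load(open("w1.pkl","rb"));g=bot.grab_frame("scene")
M=R.from_euler('z',.052).as_matrix();o=np.array([.6727,.0602,0]);u=np.array([.883,0,.469])
def ends(p):
    c=p[:3];d=.04*(np.cos(p[3])*np.array([0,1,0])+np.sin(p[3])*u);return (M@np.array([c+d,c-d]).T).T+o
ow=np.array([[456,76],[404,158]])/1.5625;og=np.array([[420,108],[318,157]])/4.5+[237,152]
r=least_squares(lambda p:np.r_[(proj(w,ends(p))-ow).ravel(),(proj(g,ends(p))-og).ravel()],[-.041,.08,.172,.3]);print(r.x,r.fun.round(1))
E
```

```text
[ 0.054  0.738  0.519  1.55  -0.417  0.966  0.404] [ 0.60312678 -0.29601041  0.1195834 ] [-3.14111742e+00  3.93132595e-04  1.27386949e+00] 5.55
[  220     0    59   240 12896] [ 616.4 -251.3] [198.3  45.3] 72.9
[  68  159   78  131 5036] [ 470.8 -299. ] [123.6  52.8] 82.3
[-0.04507462  0.08248645  0.17125903  0.58850175] [-0.2  0.4  0.4 -0.4 -0.4  0.1  0.2 -0.5]
```

View pics/w2.png

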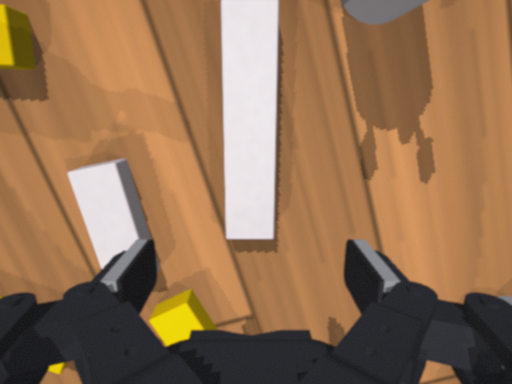

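The slat runs straight down the picture (columns 222–278, near end at row 239), centred between the open fingers. The offcut is clear of the left finger.

Request:
apply_moves --claw '[0.085,0.085,0.085,0.085,0.085,0.044,0.04,0.035,0.035,0.035,0.035,0.035]' --xyz '[[0,0,0.035],[0,0,0.035],[0,0,0.03],[0,0,0.0155],[0,0,0],[0,0,0],[0,0,0],[0,0,0],[0,0,0],[0,0,0],[0,0,0],[0,0,0]]' --twist '[[0,0,0],[0,0,0],[0,0,0],[0,0,0],[0,0,0],[0,0,0],[0,0,0],[0,0,0],[0,0,0],[0,0,0],[0,0,0],[0,0,0]]' --force 60

```text
clock: 6.85
position: [0.6031, -0.2961, 0.0045]
tool_rot: [3.142, 0.0, 1.276]
force: [-1.0, 0.4, -0.6]
grip_width: 0.0348
finger_force: 0.0
```

```bash
python3 - <<'E'
from h import *
a=[]
f=bot.grab_frame("wrist")["img"]
g=bot.grab_frame("side");u,v=proj(g,[.61,-.27,.03])[0].astype(int)
c=cv2.resize(g["img"][v-48:v+48,u-40:u+40],(320,384),interpolation=cv2.INTER_CUBIC)
cv2.imwrite("pics/g1.png",cv2.resize(np.hstack([f,c])[:,:,::-1],(780,360)))
print({k:np.round(x,3) for k,x in bot.observe().items()})
E
```

```text
{'clock': np.float64(6.95), 'qpos': array([ 0.1  ,  0.877,  0.44 ,  1.603, -0.488,  0.773,  0.46 ]), 'qd': array([ 0.001, -0.   , -0.001,  0.002,  0.002, -0.001,  0.001]), 'joint_efforts': array([-1.80000e-02, -1.08258e+02,  1.80730e+01, -2.67840e+01,
        1.60000e-02,  4.00000e-03,  1.00000e-03]), 'position': array([ 0.603, -0.296,  0.004]), 'tool_rot': array([-3.142,  0.   ,  1.276]), 'force': array([0.967, 0.363, 0.183]), 'moment': array([-0.024, -0.009, -0.015]), 'finger_force': np.float64(0.0), 'grip_width': np.float64(0.035)}
```

View pics/g1.png

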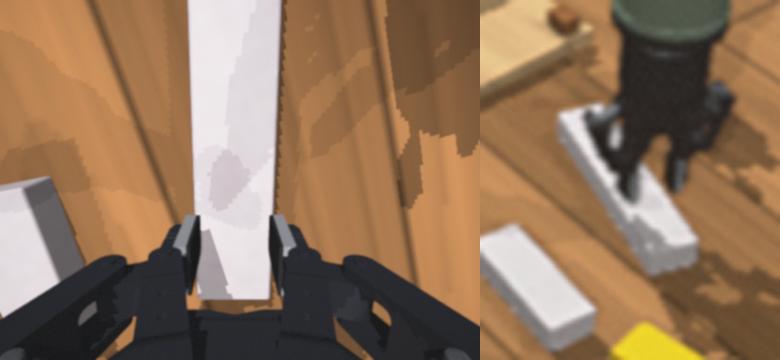

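The wrist part shows a pad on either side of the slat (columns ~195 and ~272), but no force is reported. I'll close further and see what it reads.

Request:
apply_moves --claw '[0.02,0.02,0.01,0.01,0.01,0.01]' --xyz '[[0,0,0],[0,0,0],[0,0,0],[0,0,0],[0,0,0],[0,0,0]]' --twist '[[0,0,0],[0,0,0],[0,0,0],[0,0,0],[0,0,0],[0,0,0]]' --force 60

```text
clock: 7.55
position: [0.6031, -0.2961, 0.0044]
tool_rot: [-3.142, 0.0, 1.276]
force: [0.2, 0.1, -0.1]
grip_width: 0.0102
finger_force: 0.0
```

```bash
python3 - <<'E'
from h import *
f=bot.grab_frame("wrist")["img"]
o=[]
for n in("side","scene"):
    g=bot.grab_frame(n);u,v=proj(g,[.61,-.27,.03])[0].astype(int)
    o.append(cv2.resize(g["img"][v-40:v+40,u-40:u+40],(400,400),interpolation=cv2.INTER_CUBIC))
    print(n,(proj(g,[bot.observe()["position"]])-[u-40,v-40])*5)
    print((proj(g,[[.586,-.348,.028],[.644,-.157,.028]])-[u-40,v-40])*5)
cv2.imwrite("pics/g2.png",np.hstack(o)[:,:,::-1])
E
```

```text
side [[220.44742618 256.57142582]]
[[259.53627182 285.46359901]
 [131.44796122 100.57603075]]
scene [[168.60803052 241.10989243]]
[[ 88.85072625 267.55571409]
 [359.60444193 118.67473964]]
```

View pics/g2.png

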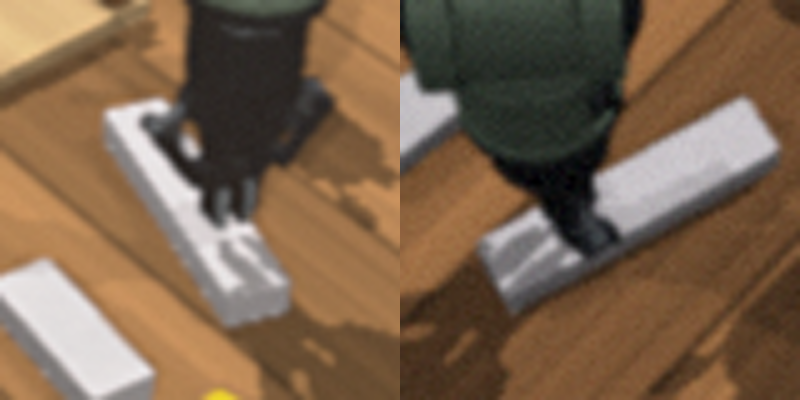

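```bash
python3 - <<'E'
from h import *
from scipy.optimize import least_squares
gs=[];ob=[]
for n,p in(("side",(228,222)),("scene",(195,252))):
    g=bot.grab_frame(n);u,v=proj(g,[.61,-.27,.03])[0].astype(int);gs.append(g);ob.append(np.array(p)/5+[u-40,v-40])
r=least_squares(lambda P:np.r_[[(proj(g,P)-o).ravel() for g,o in zip(gs,ob)]].ravel(),[.6,-.3,.02]);print("tip",r.x,r.fun)
f=bot.grab_frame("wrist");s=bot.observe();print(s["position"],s["force"],proj(f,s["position"]))
cv2.imwrite("pics/w3.png",f["img"][:,:,::-1])
im=f["img"].astype(int);m=((im.min(2)>120)&(im.max(2)-im.min(2)<40)).astype(np.uint8)
P=unproj(f,np.c_[[np.where(m[60])[0][[0,-1]],[60,60]]].T,.028);print(P, [np.where(m[k])[0][[0,-1]] for k in(20,60,100)])
T=R.from_euler('xyz',s["tool_rot"]).as_matrix();V=np.array(f["view"]);print(T.T@(-V[:3,:3].T@V[:3,3]-s["position"]))
E
```

```text
tip [ 0.62218516 -0.28803703  0.01542757] [ 1.30951441  0.86031858  0.44726077 -1.4305825 ]
[ 0.60312815 -0.29608467  0.00441532] [-0.27830833  0.43339835 -0.39993967] [[249.91748883 220.61571112]]
[[ 0.60754297 -0.20546184  0.028     ]
 [ 0.64965492 -0.21830512  0.028     ]] [array([200, 299]), array([202, 297]), array([203, 295])]
[ 6.76006251e-02 -7.25229362e-05 -1.80649632e-01]
```

View pics/w3.png

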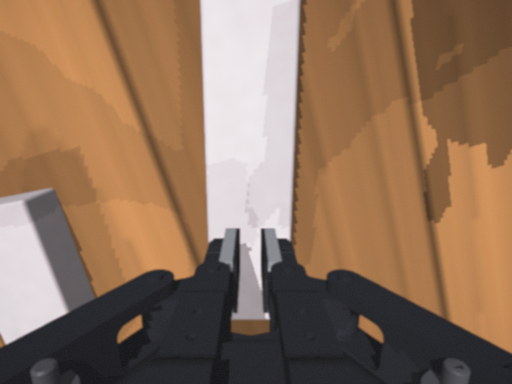

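The wrist view shows both nearly closed fingers (columns 238–263, tips ~row 230) hovering over the slat's top rather than beside it. So the real fingertips seem higher than the reported TCP. I'll probe gently by contact.

Request:
apply_moves --claw '[0.01,0.01]' --xyz '[[0,0,0.003],[0,0,0]]' --twist '[[0,0,0],[0,0,0]]'

```text
clock: 8.05
position: [0.6029, -0.2959, 0.001]
tool_rot: [-3.141, -0.0, 1.276]
force: [-0.6, 0.4, 0.5]
grip_width: 0.0098
finger_force: 0.0
```

Request:
apply_moves --claw '[0.01,0.01]' --xyz '[[0,0,0.003],[0,0,0]]' --twist '[[0,0,0],[0,0,0]]'

```text
clock: 8.25
position: [0.6029, -0.2959, -0.0021]
tool_rot: [-3.141, -0.0, 1.276]
force: [-0.3, -0.7, 0.8]
grip_width: 0.0098
finger_force: 0.0
```

Request:
apply_moves --claw '[0.01,0.01]' --xyz '[[0,0,0.004],[0,0,0]]' --twist '[[0,0,0],[0,0,0]]'

```text
clock: 8.45
position: [0.6029, -0.2959, -0.0062]
tool_rot: [-3.141, -0.0, 1.276]
force: [-0.6, -0.0, -0.6]
grip_width: 0.01
finger_force: 0.0
```

```bash
python3 - <<'E'
from h import *
s=bot.observe();print(s["position"],s["force"])
for n in("side","scene"):
    g=bot.grab_frame(n);d=bot.find_in(n,"slat")[:4];print([(np.round(x["position"],3),x["score"]) for x in d])
# kinematics-free check: expected tip rows in the wrist picture for tips d behind TCP
f=bot.grab_frame("wrist");T=R.from_euler('xyz',s["tool_rot"]).as_matrix()
for d in(0,.01,.02,.03,.04):print(d,proj(f,[s["position"]+T@[0,y,-d] for y in(-.005,.005)]).round(0).tolist())
E
```

```text
[ 0.60287044 -0.29589261 -0.00616726] [-0.59157962 -0.0198518  -0.64113946]
[(array([ 0.361, -0.102,  0.027]), 0.86), (array([ 0.497, -0.508,  0.026]), 0.71), (array([ 0.602, -0.287,  0.026]), 0.7), (array([ 0.284, -0.363,  0.03 ]), 0.67)]
[(array([ 0.622, -0.246,  0.028]), 0.8), (array([ 0.508, -0.502,  0.027]), 0.76)]
0 [[241.0, 220.0], [258.0, 220.0]]
0.01 [[241.0, 226.0], [258.0, 226.0]]
0.02 [[240.0, 233.0], [258.0, 233.0]]
0.03 [[240.0, 240.0], [259.0, 240.0]]
0.04 [[239.0, 249.0], [260.0, 249.0]]
```

Request:
apply_moves --claw '[0.01,0.01]' --xyz '[[0,0,0.003],[0,0,0]]' --twist '[[0,0,0],[0,0,0]]'

```text
clock: 8.9
position: [0.603, -0.2959, -0.009]
tool_rot: [-3.141, -0.0, 1.276]
force: [-0.6, -0.1, 0.3]
grip_width: 0.01
finger_force: 0.0
```

Request:
apply_moves --claw '[0.01,0.01]' --xyz '[[0,0,0.003],[0,0,0]]' --twist '[[0,0,0],[0,0,0]]'

```text
clock: 9.1
position: [0.6033, -0.2961, -0.0096]
tool_rot: [3.141, -0.001, 1.276]
force: [-11.1, 7.1, 34.5]
grip_width: 0.0096
finger_force: 17.2
```

Contact came at reported z ≈ -0.009, on the slat's top at 0.028. The true fingertips are therefore about 37 mm short of the reported TCP. I'll lift, open, and go down with that correction.

Request:
apply_moves --claw '[0.01,0.085,0.085,0.085,0.085,0.085,0.085,0.085,0.085,0.03,0.03,0.03,0.03,0.03,0.03,0.03,0.03]' --xyz '[[0,0,-0.0115],[0,0,0],[0,0,0],[0,0,0],[0,0,0],[0,0,0.012],[0,0,0.012],[0,0,0.011],[0,0,0],[0,0,0],[0,0,0],[0,0,0],[0,0,0],[0,0,0],[0,0,0],[0,0,0],[0,0,0]]' --twist '[[0,0,0],[0,0,0],[0,0,0],[0,0,0],[0,0,0],[0,0,0],[0,0,0],[0,0,0],[0,0,0],[0,0,0],[0,0,0],[0,0,0],[0,0,0],[0,0,0],[0,0,0],[0,0,0],[0,0,0]]' --force 60

```text
clock: 10.8
position: [0.6035, -0.2963, -0.0344]
tool_rot: [3.141, 0.0, 1.276]
force: [-0.7, 0.0, 5.7]
grip_width: 0.0441
finger_force: 62.0
```

Request:
apply_moves --claw '[0.03,0.03,0.03,0.03,0.03,0.03,0.03,0.03,0.03,0.03,0.03,0.03,0.03,0.03,0.03]' --xyz '[[0,0,-0.015],[0,0,-0.02],[0,0,0],[0,0,0],[0,0,0],[0,0,0],[0.0383,0.0066,0],[0.0383,0.0066,0],[0.0383,0.0066,0],[0.0383,0.0066,0],[0.0383,0.0066,0],[0.0383,0.0066,0],[0.0383,0.0066,0],[0.0383,0.0066,0],[0,0,0]]' --twist '[[0,0,0],[0,0,0],[0,0,-0.116],[0,0,-0.116],[0,0,-0.115],[0,0,0],[0,0,0],[0,0,0],[0,0,0],[0,0,0],[0,0,0],[0,0,0],[0,0,0],[0,0,0],[0,0,0]]'

```text
clock: 12.3
position: [0.6405, 0.02, 0.0001]
tool_rot: [3.141, -0.003, 1.626]
force: [-0.3, -0.6, -1.7]
grip_width: 0.0437
finger_force: 61.7
```

```bash
cat > meas.py <<'E'
from h import *
import sys
zt=float(sys.argv[1])
s=bot.observe();print(s["qpos"].round(2),s["position"].round(4),s["tool_rot"].round(3),s["force"].round(1),s["clock"])
M=R.from_euler('z',.052).as_matrix()[:2,:2];o=np.array([.6727,.0602])
for n in("scene","side"):
    f=bot.grab_frame(n);im=f["img"].astype(int);m=((im.min(2)>105)&(im.max(2)-im.min(2)<40)).astype(np.uint8)
    m[:]=cv2.morphologyEx(m,cv2.MORPH_OPEN,np.ones((2,2)))
    ys,xs=np.where(m);br=im.sum(2)[ys,xs];P=(unproj(f,np.c_[xs,ys],zt)[:,:2]-o)@M
    k=(abs(P[:,0])<.1)&(abs(P[:,1])<.13)&(br>430);r=cv2.minAreaRect(P[k].astype(np.float32)*1000);print(n,k.sum(),np.round(r[0],1),np.round(r[1],1),round(r[2],1),P[k].min(0).round(3),P[k].max(0).round(3))
    u,v=proj(f,[.67,.07,.06])[0].astype(int);cv2.imwrite(f"pics/m_{n}.png",cv2.resize(f["img"][v-40:v+40,u-40:u+40,::-1],(400,400),interpolation=cv2.INTER_CUBIC))
f=bot.grab_frame("wrist")["img"][:,:,::-1]
a=[cv2.imread(f"pics/m_{n}.png") for n in("scene","side")]
cv2.imwrite(f"pics/{sys.argv[2]}.png",cv2.resize(np.hstack([cv2.resize(f,(533,400))]+a),(800,240)))
E
python3 meas.py 0.063 m1
```

```text
[-0.37  0.83  0.38  1.69 -0.45  0.7   0.3 ] [6.405e-01 2.000e-02 1.000e-04] [ 3.141e+00 -3.000e-03  1.626e+00] [-0.3 -0.6 -1.7] 12.3
scene 189 [-32.9  10.6] [182.7  37.5] 88.2 [-0.054 -0.081] [-0.014  0.102]
side 187 [-50.5 -16.4] [ 66.3 218.1] 1.4 [-0.085 -0.125] [-0.016  0.093]
```

View pics/m1.png

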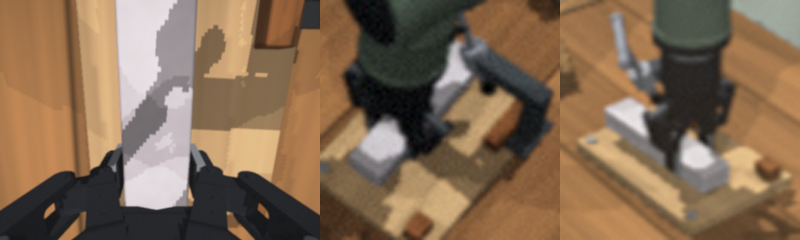

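The view shows the slat held in front of the foot above the base, parallel to the jig, with its end heading under the screw. Next: lower it, centre it by -7 mm and slide it back.

Request:
apply_moves --claw '[0.03,0.03,0.03,0.03,0.03,0.03,0.03,0.03,0.03,0.03]' --xyz '[[-0.007,0,0.005],[0,0,0.006],[0,0,0.0045],[0,0,0],[0,0.011,0],[0,0.011,0],[0,0.011,0],[0,0.011,0],[0,0.003,0],[0,0,0]]' --twist '[[0,0,0],[0,0,0],[0,0,0],[0,0,0],[0,0,0],[0,0,0],[0,0,0],[0,0,0],[0,0,0],[0,0,0]]'

```text
clock: 13.45
position: [0.6871, 0.0079, -0.0161]
tool_rot: [-3.141, 0.0, 1.622]
force: [-0.4, -0.6, -2.5]
grip_width: 0.0438
finger_force: 61.7
```

Request:
apply_moves --claw '[0.03,0.03]' --xyz '[[0,0.003,0],[0,0,0]]' --twist '[[0,0,0],[0,0,0]]'

```text
clock: 13.65
position: [0.6902, 0.0082, -0.0156]
tool_rot: [-3.142, -0.0, 1.623]
force: [0.3, -0.5, -1.8]
grip_width: 0.044
finger_force: 61.7
```

Request:
apply_moves --claw '[0.03,0.03]' --xyz '[[0.005,0.002,0],[0,0,0]]' --twist '[[0,0,0],[0,0,0]]'

```text
clock: 13.85
position: [0.6908, 0.0135, -0.0159]
tool_rot: [-3.139, 0.0, 1.622]
force: [-6.3, -1.4, 0.5]
grip_width: 0.044
finger_force: 62.1
```

Request:
apply_moves --claw '[0.03,0.03]' --xyz '[[0,0.0015,0],[0,0,0]]' --twist '[[0,0,0],[0,0,0]]'

```text
clock: 14.05
position: [0.6909, 0.0135, -0.0159]
tool_rot: [-3.137, -0.001, 1.622]
force: [-15.5, -1.3, 8.5]
grip_width: 0.0442
finger_force: 63.0
```

Request:
apply_moves --claw '[0.03,0.03]' --xyz '[[0,0.0015,0],[0,0,0]]' --twist '[[0,0,0],[0,0,0]]'

```text
clock: 14.25
position: [0.6909, 0.0136, -0.0159]
tool_rot: [-3.134, -0.001, 1.621]
force: [-26.8, -0.6, 17.7]
grip_width: 0.0439
finger_force: 64.1
```

Request:
apply_moves --claw '[0.03,0.03,0.06,0.06,0.06,0.07,0.07,0.07,0.07]' --xyz '[[0,-0.002,0.001],[0,0,0],[0,0,0],[0,0,0],[0,0,0],[0,0,0],[0,0,-0.02],[0,0,-0.03],[0,0,0]]' --twist '[[0,0,0],[0,0,0],[0,0,0],[0,0,0],[0,0,0],[0,0,0],[0,0,0],[0,0,0],[0,0,0]]'

```text
clock: 15.15
position: [0.6952, 0.0132, 0.0371]
tool_rot: [3.136, 0.0, 1.623]
force: [0.7, 0.2, 0.1]
grip_width: 0.0701
finger_force: 0.0
```

```bash
python3 - <<'E'
from h import *
s=bot.observe();print(s["qpos"].round(2),s["position"].round(4),s["tool_rot"].round(3),s["force"].round(1),s["clock"])
M=R.from_euler('z',.052).as_matrix()[:2,:2];o=np.array([.6727,.0602])
f=bot.grab_frame("wrist");im=f["img"].astype(int);m=((im.min(2)>105)&(im.max(2)-im.min(2)<40))
xs=[];
for r in range(10,240,20):
    c=np.where(m[r])[0]
    if len(c)>20:
        P=(unproj(f,[[c[0],r],[c[-1],r]],.046)[:,:2]-o)@M;print(r,c[0],c[-1],P.round(4).tolist())
E
python3 meas.py 0.046 m2
```

```text
[-0.35  0.85  0.42  1.53 -0.42  0.85  0.27] [0.6952 0.0132 0.0371] [3.136 0.    1.623] [0.7 0.2 0.1] 15.15
10 197 287 [[-0.0053, 0.0643], [0.0386, 0.0644]]
30 198 287 [[-0.0052, 0.0555], [0.0389, 0.0555]]
50 199 286 [[-0.0051, 0.0463], [0.0386, 0.0463]]
70 199 285 [[-0.0055, 0.0369], [0.0384, 0.0369]]
90 200 284 [[-0.0054, 0.0272], [0.0382, 0.0271]]
110 201 284 [[-0.0053, 0.0171], [0.0384, 0.0171]]
130 201 281 [[-0.0058, 0.0068], [0.0371, 0.0067]]
150 201 283 [[-0.0062, -0.0039], [0.0385, -0.004]]
170 202 282 [[-0.0061, -0.015], [0.0382, -0.0151]]
190 204 281 [[-0.0055, -0.0265], [0.0379, -0.0266]]
210 204 281 [[-0.0059, -0.0384], [0.0382, -0.0385]]
230 205 280 [[-0.0058, -0.0506], [0.0379, -0.0508]]
[-0.35  0.86  0.42  1.53 -0.42  0.85  0.27] [0.6943 0.0135 0.0353] [ 3.138 -0.     1.623] [ 0.2  0.2 -1. ] 15.2
scene 356 [17.1 -4.8] [194.6  42.1] 89.9 [-0.004 -0.102] [0.038 0.092]
side 256 [ 10.6 -10.3] [ 48.1 192.1] 0.3 [-0.014 -0.106] [0.035 0.086]
```

The slat sits flat against the fence: centre x ≈ 16.5 mm, y ≈ -4 mm, parallel in both views. Next, the T-handle, with the wrist turned back first so a single grip covers the whole turn.

Request:
apply_moves --claw '[0.07,0.07,0.07,0.07,0.07,0.07,0.06,0.06,0.06,0.06,0.06,0.06,0.06,0.06,0.06,0.06,0.06,0.06,0.06,0.06]' --xyz '[[0,0,-0.044],[0,0,-0.044],[0,0,-0.044],[0,0,-0.044],[0,0,-0.044],[0,0,-0.044],[0.0326,-0.0236,0],[0.0326,-0.0236,0],[0.0326,-0.0236,0],[0.0326,-0.0236,0],[0,0,0],[0,0,0],[0,0,0],[0,0,0],[0,0,0],[0,0,0],[0,0,0],[0,0,0],[0,0,0],[0,0,0]]' --twist '[[0,0,0],[0,0,0],[0,0,0],[0,0,0],[0,0,0],[0,0,0],[0,0,0],[0,0,0],[0,0,0],[0,0,0],[0,0,-0.14],[0,0,-0.14],[0,0,-0.14],[0,0,-0.14],[0,0,-0.14],[0,0,-0.14],[0,0,-0.14],[0,0,-0.14],[0,0,-0.14],[0,0,-0.14]]'

```text
clock: 17.35
position: [0.5917, 0.1387, 0.2965]
tool_rot: [-3.141, -0.001, 3.029]
force: [-0.3, -0.0, 0.6]
grip_width: 0.0602
finger_force: 0.0
```

Request:
apply_moves --claw '[0.06,0.06,0.06,0.06,0.06,0.06,0.06,0.06,0.06]' --xyz '[[0,0,0],[0,0,0],[0,0,0],[0,0,0],[0,0,0],[0,0,0],[0,0,0],[0,0,0],[0,0,0]]' --twist '[[0,0,-0.14],[0,0,-0.14],[0,0,-0.14],[0,0,-0.14],[0,0,-0.14],[0,0,-0.14],[0,0,-0.14],[0,0,-0.1],[0,0,0]]'

```text
clock: 18.25
position: [0.5918, 0.1387, 0.2966]
tool_rot: [3.141, -0.001, -2.179]
force: [-0.2, -0.1, -0.8]
grip_width: 0.0602
finger_force: 0.0
```

```bash
cat > tgt.py <<'E'
from h import *
import sys
def info(c,phi,back,q=True):
    "c: bar middle in jig axes"
    s=bot.observe();T=R.from_euler('xyz',s["tool_rot"]);J=R.from_euler('z',.052);o=np.array([.6727,.0602,0])
    tz=np.array([.469,0,-.883]);tx=-(np.cos(phi)*np.array([0,1,0])+np.sin(phi)*np.array([.883,0,.469]))
    G=J*R.from_matrix(np.c_[tx,np.cross(tz,tx),tz]);p=J.apply(c)+o+G.apply([0,0,.056-back])
    print(s["qpos"].round(2),s["position"].round(4),s["tool_rot"].round(3),s["force"].round(1),s["clock"])
    print("rotvec tool",(T.inv()*G).as_rotvec().round(3),"shift in tool now",T.inv().apply(p-s["position"]).round(4),"in final tool",G.inv().apply(p-s["position"]).round(4))
E
python3 -c "
from tgt import *
info([-.045,.0825,.171],.5885,.12)"
```

```text
[-0.33  0.41  0.    1.51 -0.    1.22  2.21] [0.5918 0.1387 0.2966] [ 3.141e+00 -1.000e-03 -2.179e+00] [-0.2 -0.1 -0.8] 18.25
rotvec tool [ 0.397 -0.286 -0.07 ] shift in tool now [-0.0011 -0.0015  0.069 ] in final tool [0.0172 0.0256 0.0618]
```

Request:
apply_moves --claw '[0.06,0.06,0.06,0.06,0.06,0.06,0.06]' --xyz '[[0,0,0],[0,0,0],[0,0,0],[0,0,0],[0.0086,0.0128,0.031],[0.0086,0.0128,0.031],[0,0,0]]' --twist '[[0.0993,-0.0715,-0.0175],[0.0993,-0.0715,-0.0175],[0.0993,-0.0715,-0.0175],[0.0993,-0.0715,-0.0175],[0,0,0],[0,0,0],[0,0,0]]'

```text
clock: 18.95
position: [0.5917, 0.1381, 0.2242]
tool_rot: [-2.729, 0.26, -2.056]
force: [-0.4, -0.6, 1.0]
grip_width: 0.0601
finger_force: 0.0
```

```bash
python3 - <<'E'
from tgt import *
info([-.045,.0825,.171],.5885,.12)
f=bot.grab_frame("wrist");cv2.imwrite("pics/w4.png",f["img"][:,:,::-1]);import pickle;pickle.dump(f,open("w4.pkl","wb"))
J=R.from_euler('z',.052);o=np.array([.6727,.0602,0])
for n in("wrist","scene"):
    if n!="wrist":bot.grab_frame(n)
    for q in("bar_mid","nut","foot_mid"):print(n,q,[(J.inv().apply(d["position"]-o).round(4),round(d["score"],2)) for d in bot.find_in(n,q)][:2])
c=np.array([-.045,.0825,.171]);d=.04*(np.cos(.5885)*np.array([0,1,0])+np.sin(.5885)*np.array([.883,0,.469]))
print("pred",proj(f,J.apply([c,c+d,c-d])+o).round(1))
u,v=proj(f,J.apply([c])+o)[0].astype(int)
im=f["img"];g=cv2.resize(im[max(v-90,0):v+90,max(u-130,0):u+130],(52,30),interpolation=cv2.INTER_AREA).astype(int)
# bluish-grey mask: bar metal
for r in g:print("".join("#" if (p[2]>=p[0]-3 and p.mean()>70) else ("o" if p[2]>=p[0]-6 else ".") for p in r))
print(max(u-130,0),max(v-90,0))
E
```

```text
[-0.5   0.25  0.08  2.08  0.41  0.4   1.83] [0.5917 0.1381 0.2242] [-2.729  0.26  -2.056] [-0.4 -0.6  1. ] 18.95
rotvec tool [ 0.002 -0.005 -0.003] shift in tool now [-0.0022 -0.0023 -0.0021] in final tool [-0.0022 -0.0024 -0.0021]
wrist bar_mid [(array([-0.0501,  0.0765,  0.173 ]), 0.96), (array([-0.0402,  0.2865,  0.017 ]), 0.39)]
wrist nut [(array([-0.0379,  0.0352,  0.0189]), 0.78)]
wrist foot_mid [(array([-0.044 ,  0.0336,  0.0179]), 0.16)]
scene bar_mid [(array([-0.0399,  0.0776,  0.1702]), 0.53)]
scene nut [(array([-0.0226,  0.0155,  0.0186]), 0.82)]
scene foot_mid []
pred [[246.8 193.8]
 [247.1 240.3]
 [246.5 143.4]]
................oooooooo#...........................
.................ooooooooo..........................
..................ooooooooo.........................
...................ooooooooo........................
....................ooooo##o........................
....................oo#######..............#........
.....................o#######o......................
......................#######oo.....................
.......................######o#............
[... 430 characters left out ...]
...
o#............####.......##.........................
o##......................##.........................
o###.....................##.........................
o##o#....................##.........................
o####o...................##.........................
ooo#o#o....#o...........o###............o##.........
#o#o#o#o..##oo...........###............oo##........
#ooo###oo##ooo..........................ooo##oo.....
#oo#o#oo##oooo..........................ooo###oo....
##oo#oo###oooo..........................oooo###o....
#oo#oo###ooooo..........................ooooo##oo...
##oooooo#ooooo..........................ooooo#ooooo.
ooooooooooooo............................ooooooooooo
116 103
```

```bash
python3 - <<'E'
from h import *
import pickle;f=pickle.load(open("w4.pkl","rb"));im=f["img"].astype(int)
m=((im[:,:,2]>=im[:,:,0]-3)&(im.mean(2)>60))
for r in range(135,256,6):
    c=np.where(m[r,225:275])[0]+225;print(r,c.min() if len(c) else None,c.max() if len(c) else None,len(c))
for r in (150,215):print(r,[tuple(x) for x in im[r,234:262:2]])
E
```

```text
135 230 260 29
141 225 258 33
147 225 266 36
153 229 271 37
159 232 274 32
165 235 265 28
171 227 260 34
177 225 260 36
183 225 259 35
189 225 254 30
195 225 253 23
201 239 253 15
207 239 253 15
213 239 253 15
219 239 253 15
225 239 253 15
231 239 253 15
237 238 254 17
243 238 255 18
249 242 250 9
255 None None 0
150 [(np.int64(237), np.int64(230), np.int64(233)), (np.int64(216), np.int64(206), np.int64(213)), (np.int64(172), np.int64(170), np.int64(181)), (np.int64(186), np.int64(184), np.int64(196)), (np.int64(195), np.int64(194), np.int64(206)), (np.int64(203), np.int64(202), np.int64(214)), (np.int64(208), np.int64(206), np.int64(218)), (np.int64(198), np.int64(197), np.int64(210)), (np.int64(186), np.int64(186), np.int64(196)), (np.int64(171), np.int64(170), np.int64(181)), (np.int64(172), np.int64(167), np.int64(177)), (np.int64(231), np.int64(223), np.int64(227)), (np.int64(239), np.int64(233), np.int64(236)), (np.int64(229), np.int64(221), np.int64(225))]
215 [(np.int64(177), np.int64(126), np.int64(81)), (np.int64(169), np.int64(122), np.int64(86)), (np.int64(150), np.int64(138), np.int64(137)), (np.int64(166), np.int64(165), np.int64(175)), (np.int64(183), np.int64(182), np.int64(194)), (np.int64(189), np.int64(187), np.int64(200)), (np.int64(191), np.int64(190), np.int64(202)), (np.int64(184), np.int64(184), np.int64(195)), (np.int64(170), np.int64(170), np.int64(181)), (np.int64(149), np.int64(149), np.int64(158)), (np.int64(145), np.int64(125), np.int64(119)), (np.int64(186), np.int64(133), np.int64(89)), (np.int64(207), np.int64(147), np.int64(93)), (np.int64(207), np.int64(146), np.int64(93))]
```

The mask shows the bar vertical in the wrist picture, centred on column 246, with the lower ball ending at about row 250 as predicted. Approaching along the axis now.

Request:
apply_moves --claw '[0.06,0.06,0.06,0.06,0.06,0.06]' --xyz '[[-0.002,-0.003,0.03],[0,0,0.03],[0,0,0.03],[0,0,0.02],[0,0,0.008],[0,0,0]]' --twist '[[0,0,0],[0,0,0],[0,0,0],[0,0,0],[0,0,0],[0,0,0]]'

```text
clock: 19.95
position: [0.6524, 0.1415, 0.1252]
tool_rot: [-2.725, 0.263, -2.053]
force: [0.0, -0.8, 0.2]
grip_width: 0.06
finger_force: 0.0
```

```bash
python3 - <<'E'
from tgt import *
info([-.045,.0825,.171],.5885,.0)
f=bot.grab_frame("wrist");im=f["img"].astype(int);cv2.imwrite("pics/w5.png",f["img"][:,:,::-1])
m=((im[:,:,2]>=im[:,:,0]-3)&(im.mean(2)>60))
for r in range(150,330,12):
    print(r,"".join("#" if x else ("k" if b<60 else ".") for x,b in zip(m[r,150:350:3],im[r,150:350:3].mean(1))))
E
```

```text
[-0.5   0.49  0.15  2.03  0.51  0.18  1.74] [0.6524 0.1415 0.1252] [-2.725  0.263 -2.053] [ 0.  -0.8  0.2] 19.95
rotvec tool [-0.001 -0.001 -0.002] shift in tool now [0.0021 0.0035 0.002 ] in final tool [0.0021 0.0035 0.002 ]
150 ........................###################........................
162 .........................###.#################.....................
174 .................####.......#.#############....#...................
186 ...................kkk.k.....##############........................
198 ...............kk#kkkkkkkk#################........................
210 ...........kkkkkk##########################........................
222 .......kk################################..........................
234 ..########kk################...##########...............k####......
246 ..kk####kkkkk####..............##########..............kkkk#####kk.
258 k#####kkkkkkk..................##########..............kkkkkkk####k
270 ####kkkkkkkkk..................##########..............kkkkkkkk####
282 kkkkkkkkkkk....................##########...............kkkkkkkkkkk
294 kkkkkkkkkk.....................##########.................kkkkkkkkk
306 kkkkkkkk.......................##########..................kkkkkkkk
318 kkkkkkkk#......................##########..................kkkkkkkk
```

Request:
apply_moves --claw '[0.06,0.025,0.005,0.005,0.005,0.005,0.005,0.005,0.005]' --xyz '[[0,0.002,0],[0,0,0],[0,0,0],[0,0,0],[0,0,0],[0,0,0],[0,0,0],[0,0,0],[0,0,0]]' --twist '[[0,0,0],[0,0,0],[0,0,0],[0,0,0],[0,0,0],[0,0,0],[0,0,0],[0,0,0],[0,0,0]]' --force 110

```text
clock: 20.9
position: [0.6507, 0.1432, 0.1255]
tool_rot: [-2.724, 0.265, -2.052]
force: [-8.9, 1.6, 11.9]
grip_width: 0.0105
finger_force: 107.6
```

```bash
cat > st.py <<'E'
from h import *
s=bot.observe();a=R.from_euler('z',.052).apply([.469,0,-.883])
T=R.from_euler('xyz',s["tool_rot"])
print(s["clock"],"q",s["qpos"].round(3),"F",s["force"].round(1),"M",s["moment"].round(2),"M.axis",round(float(a@s["moment"]),3),"tz err",np.arccos(min(1,T.apply([0,0,1])@a)).round(3),"phi",np.arctan2(-T.apply([1,0,0])@R.from_euler('z',.052).apply([.883,0,.469]),-T.apply([1,0,0])@R.from_euler('z',.052).apply([0,1,0])).round(3),"pos",s["position"].round(4),"w",s["grip_width"].round(4),s["finger_force"].round(0))
E
python3 st.py
```

```text
Traceback (most recent call last):
  File "st.py", line 4, in <module>
    print(s["clock"],"q",s["qpos"].round(3),"F",s["force"].round(1),"M",s["moment"].round(2),"M.axis",round(float(a@s["moment"]),3),"tz err",np.arccos(min(1,T.apply([0,0,1])@a)).round(3),"phi",np.arctan2(-T.apply([1,0,0])@R.from_euler('z',.052).apply([.883,0,.469]),-T.apply([1,0,0])@R.from_euler('z',.052).apply([0,1,0])).round(3),"pos",s["position"].round(4),"w",s["grip_width"].round(4),s["finger_force"].round(0))
                                                                                                                                                                                                                                                                                                                                                                             ^^^^^^^^^^^^^^^^^^^^^
AttributeError: 'float' object has no attribute 'round'
```

```bash
sed -i 's/s\["grip_width"\].round(4),s\["finger_force"\].round(0)/round(float(s["grip_width"]),4),round(float(s["finger_force"]))/' st.py; python3 st.py; python3 - <<'E'
from h import *
f=bot.grab_frame("wrist");im=f["img"].astype(int);cv2.imwrite("pics/w6.png",f["img"][:,:,::-1])
# intensity map centre region
g=cv2.resize(f["img"][100:360,195:310],(58,65),interpolation=cv2.INTER_AREA).astype(int)
for i,r in enumerate(g):print(100+4*i,"".join(("#" if p.mean()>140 else "+" if p.mean()>60 else "k") if p[2]>=p[0]-4 else "." for p in r))
s=bot.observe();T=R.from_euler('xyz',s["tool_rot"]).as_matrix()
for d in(.03,.037,.045,.056,.065):
    print(d,[proj(f,s["position"]+T@[x,0,-d])[0].round(0).tolist() for x in(.011,.04,.049)], "w14",np.ptp(proj(f,[s["position"]+T@[.03,y,-d] for y in(-.007,.007)])[:,0]).round(1))
E
```

```text
20.9 q [-0.506  0.491  0.149  2.036  0.516  0.177  1.724] F [-8.9  1.6 11.9] M [0.21 1.27 0.08] M.axis 0.06 tz err 0.019 phi 0.59 pos [0.6507 0.1432 0.1255] w 0.0105 108
100 .#........#...##.#.#####.#................................
104 ..##.#...###..#####......#.#..............................
108 .##.....#.###.##.##.#..#####..............................
112 ###....#.....###....##..#######...........................
116 ........#.....######..#..#######..........................
120 .#..........#############.#######.........................
124 ..#...#....##############...#######.......................
128 .....####...###.###.########...#..##......................
132 ......##...#..#.#####..###.#..###..##.....................
136 .............#########.....#######..##....................
140 ...........#.###########++++++++++++##.#..................
144 ............###########+++++++++++++++###.................
148 ..........###########++########+++++++++##................
152 ...........#########++##########+++++++++###..............
156 .............######+#############++++++++###
[... 2783 characters left out ...]
kkk
336 kkkkkkkkkkkkkkkkkkkkkkkkkkkkkkkkkkkkkkkkkkkkkkkkkkkkkkkkkk
340 kkkkkkkkkkkkkkkkkkkkkkkkkkkkkkkkkkkkkkkkkkkkkkkkkkkkkkkkkk
344 kkkkkkkkkkkkkkkkkkkkkkkkkkkkkkkkkkkkkkkkkkkkkkkkkkkkkkkkkk
348 kkkkkkkkkkkkkkkkkkkkkkkkkkkkkkkkkkkkkkkkkkkkkkkkkkkkkkkkkk
352 kkkkkkkkkkkkkkkkkkkkkkkkkkkkkkkkkkkkkkkkkkkkkkkkkkkkkkkkkk
356 kkkkkkkkkkkkkkkkkkkkkkkkkkkkkkkkkkkkkkkkkkkkkkkkkkkkkkkkkk
0.03 [[250.0, 217.0], [250.0, 160.0], [250.0, 141.0]] w14 28.6
0.037 [[250.0, 222.0], [250.0, 162.0], [250.0, 143.0]] w14 29.9
0.045 [[250.0, 228.0], [250.0, 166.0], [249.0, 145.0]] w14 31.6
0.056 [[249.0, 238.0], [249.0, 171.0], [249.0, 148.0]] w14 34.2
0.065 [[249.0, 247.0], [249.0, 175.0], [249.0, 151.0]] w14 36.6
```

```bash
python3 - <<'E'
from h import *
f=bot.grab_frame("wrist");im=f["img"].astype(int);s=bot.observe();T=R.from_euler('xyz',s["tool_rot"]).as_matrix()
for d in(.025,.035,.045,.055,.065):
    print(d,[proj(f,s["position"]+T@[x,0,-d])[0][1].round(0).tolist() for x in(-.049,-.04,.04,.049)], [np.ptp(proj(f,[s["position"]+T@[x,y,-d] for y in(-r,r)])[:,0]).round(1) for x,r in((.03,.007),(0,.007),(-.02,.007),(-.04,.009),(.04,.009))])
for r in(130,136,140,144,148,152,156,160,168,180,200,228,250,270,290,310,320,326,330,334,338):print(r,im[r,222:282:2].mean(1).astype(int).tolist())
E
```

```text
0.025 [313.0, 299.0, 158.0, 140.0] [np.float64(27.7), np.float64(26.4), np.float64(25.6), np.float64(32.0), np.float64(36.3)]
0.035 [325.0, 311.0, 162.0, 142.0] [np.float64(29.5), np.float64(28.1), np.float64(27.2), np.float64(33.8), np.float64(38.6)]
0.045 [338.0, 323.0, 166.0, 145.0] [np.float64(31.6), np.float64(29.9), np.float64(28.9), np.float64(35.9), np.float64(41.4)]
0.055 [353.0, 337.0, 170.0, 148.0] [np.float64(33.9), np.float64(32.0), np.float64(30.8), np.float64(38.2), np.float64(44.5)]
0.065 [370.0, 353.0, 175.0, 151.0] [np.float64(36.6), np.float64(34.4), np.float64(33.0), np.float64(40.9), np.float64(48.1)]
130 [176, 176, 177, 178, 177, 176, 177, 177, 176, 177, 175, 177, 176, 177, 178, 159, 147, 146, 145, 146, 147, 146, 145, 141, 128, 125, 161, 183, 183, 182]
136 [177, 177, 177, 176, 179, 196, 224, 238, 237, 192, 176, 175, 175, 174, 174, 178, 195, 182, 148, 146, 146, 146, 146, 145, 143, 140, 125, 132, 175, 184]
140 [176, 184, 211, 232, 239, 240, 239, 237, 202, 176, 171, 155, 138, 123, 118, 115, 115, 124, 123, 124, 134, 145, 146, 145, 143, 143, 140, 128, 127, 168]
144 [
[... 1932 characters left out ...]
 34, 28, 31, 38]
320 [29, 29, 34, 43, 104, 134, 126, 102, 120, 147, 153, 163, 169, 174, 180, 184, 180, 172, 163, 153, 143, 130, 105, 90, 77, 33, 32, 31, 28, 31]
326 [32, 33, 32, 34, 90, 126, 110, 106, 109, 109, 118, 146, 159, 164, 172, 184, 176, 160, 152, 133, 109, 97, 95, 90, 62, 32, 29, 30, 32, 33]
330 [33, 33, 32, 37, 99, 129, 116, 112, 116, 119, 119, 120, 120, 123, 123, 125, 121, 114, 113, 111, 109, 108, 107, 102, 73, 34, 30, 33, 31, 29]
334 [37, 34, 36, 32, 38, 34, 35, 40, 47, 62, 78, 89, 101, 114, 123, 121, 106, 89, 73, 59, 46, 42, 35, 36, 32, 35, 35, 35, 32, 28]
338 [34, 32, 36, 34, 33, 32, 34, 32, 34, 35, 32, 35, 34, 32, 31, 34, 34, 31, 33, 30, 36, 31, 34, 34, 33, 34, 35, 32, 30, 30]
```

The grip closed to only 10.5 mm, and the ball and bar widths put the bar about 44 mm behind the reported TCP, near the fingertips. I'll open and go about 12 mm deeper. I'll also ease the tilt by 0.12 rad, because joint 6 is close to its limit.

Request:
apply_moves --claw '[0.05,0.05,0.05,0.05,0.05]' --xyz '[[0,0,0],[0,0,0],[0,0,0],[0.0038,0.0056,0.0116],[0,0,0]]' --twist '[[0,0,0],[0,0,0],[0,0,0],[-0.1,0.067,0],[0,0,0]]'

```text
clock: 21.5
position: [0.6524, 0.1415, 0.1145]
tool_rot: [-2.791, 0.221, -2.072]
force: [0.2, -1.0, 0.2]
grip_width: 0.0499
finger_force: 0.0
```

```bash
python3 st.py; python3 - <<'E'
from h import *
f=bot.grab_frame("wrist");im=f["img"].astype(int)
g=cv2.resize(f["img"][120:360,150:350],(67,40),interpolation=cv2.INTER_AREA).astype(int)
for i,r in enumerate(g):print(120+6*i,"".join(("#" if p.mean()>140 else "+" if p.mean()>60 else "k") if p[2]>=p[0]-4 else "." for p in r))
for r in(250,270,290,310):print(r,im[r,200:310:2].mean(1).astype(int).tolist())
E
```

```text
21.5 q [-0.367  0.516 -0.011  1.961  0.475  0.305  1.798] F [ 0.2 -1.   0.2] M [-0.05  0.38 -0.  ] M.axis -0.009 tz err 0.079 phi 0.59 pos [0.6524 0.1415 0.1145] w 0.0499 0
120 ................#######..####+++...................................
126 .....................##.######++++.................................
132 ..............#...#############++++................................
138 ..............#.#..######.###...#+++...............................
144 ...................##########.#++++++++............................
150 .................##.#######..#++++++++++++.........................
156 ...................#######..#++++#####+++++........................
162 ...................#######..++++######+++++........................
168 .....................#####..###++++++++++++........................
174 ......................############+++#+##+++.......................
180 ............++++........######+##########+++.......................
186 .............++++........###+++############........................
192 ..............++kk........+++++###########.................
[... 2355 characters left out ...]
8, 174, 179, 184, 189, 188, 186, 180, 175, 165, 153, 134, 129, 143, 151, 151, 153, 153, 156, 156, 156, 158, 159, 161, 154, 123, 71, 27, 26, 27]
290 [107, 95, 118, 130, 127, 125, 127, 132, 135, 139, 134, 128, 124, 125, 133, 141, 144, 144, 144, 135, 111, 121, 138, 146, 160, 168, 175, 180, 187, 191, 189, 186, 178, 173, 162, 150, 129, 130, 137, 136, 132, 131, 132, 134, 133, 134, 140, 150, 153, 154, 155, 155, 157, 151, 90]
310 [128, 133, 135, 133, 133, 135, 132, 118, 94, 109, 129, 128, 125, 127, 132, 134, 137, 136, 134, 130, 119, 138, 158, 166, 177, 184, 189, 193, 199, 200, 195, 187, 177, 167, 158, 145, 126, 128, 129, 128, 128, 128, 131, 134, 135, 136, 134, 138, 145, 150, 150, 149, 148, 149, 152]
```

Request:
apply_moves --claw '[0.05,0.025,0.005,0.005,0.005,0.005,0.005,0.005]' --xyz '[[0,0.0025,0],[0,0,0],[0,0,0],[0,0,0],[0,0,0],[0,0,0],[0,0,0],[0,0,0]]' --twist '[[0,0,0],[0,0,0],[0,0,0],[0,0,0],[0,0,0],[0,0,0],[0,0,0],[0,0,0]]' --force 110

```text
clock: 22.35
position: [0.6495, 0.1432, 0.1142]
tool_rot: [-2.789, 0.221, -2.07]
force: [-2.6, -0.9, 6.1]
grip_width: 0.0109
finger_force: 107.1
```

```bash
python3 st.py
```

```text
22.35 q [-3.820e-01  5.130e-01  1.000e-03  1.970e+00  4.780e-01  2.980e-01
  1.789e+00] F [-2.6 -0.9  6.1] M [-0.07  0.47  0.  ] M.axis -0.023 tz err 0.077 phi 0.587 pos [0.6495 0.1432 0.1142] w 0.0109 107
```

Request:
apply_moves --claw '[0.005,0.005,0.005,0.005,0.005,0.005,0.005,0.005,0.005,0.005]' --xyz '[[0,0,0.0004],[0,0,0.0004],[0,0,0.0004],[0,0,0.0004],[0,0,0.0004],[0,0,0.0004],[0,0,0.0004],[0,0,0.0004],[0,0,0.0004],[0,0,0.0004]]' --twist '[[0,0,0.1],[0,0,0.1],[0,0,0.1],[0,0,0.1],[0,0,0.1],[0,0,0.1],[0,0,0.1],[0,0,0.1],[0,0,0.1],[0,0,0.1]]'

```text
clock: 23.35
position: [0.6526, 0.1424, 0.1114]
tool_rot: [3.138, 0.416, -3.115]
force: [5.1, -6.6, 6.2]
grip_width: 0.0114
finger_force: 107.3
```

```bash
python3 st.py
```

```text
23.35 q [-0.542  0.534  0.221  1.975  0.092  0.249  1.14 ] F [ 5.1 -6.6  6.2] M [-0.94 -1.5  -0.05] M.axis -0.433 tz err 0.075 phi 1.594 pos [0.6526 0.1424 0.1114] w 0.0114 107
```

Request:
apply_moves --claw '[0.005,0.005,0.005,0.005,0.005,0.005]' --xyz '[[0,0,0.0004],[0,0,0.0004],[0,0,0.0004],[0,0,0.0004],[0,0,0],[0,0,0]]' --twist '[[0,0,0.1],[0,0,0.1],[0,0,0.1],[0,0,0.1],[0,0,0],[0,0,0]]'

```text
clock: 23.95
position: [0.6535, 0.1415, 0.11]
tool_rot: [2.97, 0.382, 2.738]
force: [7.3, -9.3, 5.9]
grip_width: 0.0109
finger_force: 107.0
```

```bash
python3 st.py
```

```text
23.95 q [-0.596  0.547  0.297  1.977 -0.077  0.242  0.901] F [ 7.3 -9.3  5.9] M [-1.47 -1.79 -0.55] M.axis -0.25 tz err 0.074 phi 1.992 pos [0.6535 0.1415 0.11  ] w 0.0109 107
```

Request:
apply_moves --claw '[0.005,0.005,0.005,0.005]' --xyz '[[0,0,0.0004],[0,0,0.0004],[0,0,0],[0,0,0]]' --twist '[[0,0,0.1],[0,0,0.1],[0,0,0],[0,0,0]]'

```text
clock: 24.35
position: [0.6539, 0.1411, 0.1094]
tool_rot: [2.896, 0.34, 2.529]
force: [5.2, -10.5, 8.2]
grip_width: 0.0108
finger_force: 107.1
```

```bash
python3 st.py
```

```text
24.35 q [-0.622  0.553  0.334  1.978 -0.164  0.241  0.782] F [  5.2 -10.5   8.2] M [-1.79 -1.83 -0.67] M.axis -0.292 tz err 0.074 phi 2.192 pos [0.6539 0.1411 0.1094] w 0.0108 107
```

Request:
apply_moves --claw '[0.005,0.005,0.005,0.005]' --xyz '[[0,0,0.0004],[0,0,0.0004],[0,0,0],[0,0,0]]' --twist '[[0,0,0.1],[0,0,0.1],[0,0,0],[0,0,0]]'

```text
clock: 24.75
position: [0.6542, 0.1408, 0.1087]
tool_rot: [2.833, 0.286, 2.326]
force: [3.7, -13.6, 7.5]
grip_width: 0.0113
finger_force: 107.3
```

```bash
python3 st.py
```

```text
24.75 q [-0.647  0.561  0.37   1.979 -0.251  0.241  0.664] F [  3.7 -13.6   7.5] M [-2.17 -1.71 -0.79] M.axis -0.363 tz err 0.074 phi 2.393 pos [0.6542 0.1408 0.1087] w 0.0113 107
```

```bash
sed -i 's/"tz err"/"M.tz",round(float(T.apply([0,0,1])@s["moment"]),3),"tz err"/' st.py; python3 st.py
```

```text
24.75 q [-0.647  0.561  0.37   1.979 -0.251  0.241  0.664] F [  3.7 -13.6   7.5] M [-2.17 -1.71 -0.79] M.axis -0.363 M.tz -0.181 tz err 0.074 phi 2.393 pos [0.6542 0.1408 0.1087] w 0.0113 107
```

Request:
apply_moves --claw '[0.005,0.005,0.005]' --xyz '[[0,0,0.0004],[0,0,0],[0,0,0]]' --twist '[[0,0,0.1],[0,0,0],[0,0,0]]'

```text
clock: 25.05
position: [0.6543, 0.1406, 0.1083]
tool_rot: [2.807, 0.254, 2.228]
force: [3.3, -14.2, 9.3]
grip_width: 0.0111
finger_force: 107.4
```

```bash
python3 st.py
```

```text
25.05 q [-0.659  0.565  0.388  1.98  -0.294  0.242  0.605] F [  3.3 -14.2   9.3] M [-2.26 -1.74 -0.82] M.axis -0.379 M.tz -0.188 tz err 0.074 phi 2.493 pos [0.6543 0.1406 0.1083] w 0.0111 107
```

Request:
apply_moves --claw '[0.005,0.005,0.005,0.005]' --xyz '[[0,0,0.0004],[0,0,0.0004],[0,0,0],[0,0,0]]' --twist '[[0,0,0.1],[0,0,0.1],[0,0,0],[0,0,0]]'

```text
clock: 25.45
position: [0.6545, 0.1403, 0.1075]
tool_rot: [2.766, 0.185, 2.035]
force: [0.8, -16.4, 11.1]
grip_width: 0.0112
finger_force: 107.5
```

```bash
python3 st.py
```

```text
25.45 q [-0.684  0.573  0.424  1.981 -0.382  0.246  0.486] F [  0.8 -16.4  11.1] M [-2.62 -1.53 -0.95] M.axis -0.426 M.tz -0.21 tz err 0.074 phi 2.692 pos [0.6545 0.1403 0.1075] w 0.0112 108
```

Request:
apply_moves --claw '[0.005,0.005,0.005,0.005]' --xyz '[[0,0,0.0004],[0,0,0.0004],[0,0,0],[0,0,0]]' --twist '[[0,0,0.1],[0,0,0.1],[0,0,0],[0,0,0]]'

```text
clock: 25.85
position: [0.6546, 0.14, 0.1067]
tool_rot: [2.739, 0.109, 1.848]
force: [-1.3, -16.5, 10.4]
grip_width: 0.0115
finger_force: 107.7
```

```bash
python3 st.py; python3 - <<'E'
from h import *
for rot,M in(([2.97,.382,2.738],[-1.47,-1.79,-.55]),([2.896,.34,2.529],[-1.79,-1.83,-.67]),([3.138,.416,-3.115],[-.94,-1.5,-.05])):print(R.from_euler('xyz',rot).apply([0,0,1])@M)
# bar angle relative to hand in the wrist picture: bar centre column per row (far half)
f=bot.grab_frame("wrist");im=f["img"].astype(int);s=bot.observe();T=R.from_euler('xyz',s["tool_rot"]).as_matrix()
cv2.imwrite("pics/w7.png",f["img"][:,:,::-1])
g=cv2.resize(f["img"][120:340,190:320],(65,44),interpolation=cv2.INTER_AREA).astype(int)
for i,r in enumerate(g):print(120+5*i,"".join(("#" if p.mean()>140 else "+" if p.mean()>60 else "k") if p[2]>=p[0]-4 else "." for p in r))
E
```

```text
25.85 q [-0.708  0.583  0.46   1.982 -0.469  0.251  0.367] F [ -1.3 -16.5  10.4] M [-2.83 -1.25 -1.05] M.axis -0.425 M.tz -0.194 tz err 0.075 phi 2.892 pos [0.6546 0.14   0.1067] w 0.0115 108
-0.11515224854212272
-0.1349331077009831
-0.35540105572424047
120 .................................................................
125 .................................................................
130 .................................................................
135 .................................................................
140 .................................................................
145 .................................................................
150 .................................................................
155 .....................##########..................................
160 .................++###############........................+......
165 ................+####################....................+++++++.
170 ...............++##########################.............+++++++..
175 ...............++############################...........++++++...
180 ..
[... 1533 characters left out ...]

290 kkkkkkkkkkkkkkkkkkkkkkk++++++++++++...kkkkkkkkkkkkkkkkkkkkkkkkkkk
295 kkkkkkkkkkkkkkkkkkkkkkk++++##++++++...kkkkkkkkkkkkkkkkkkkkkkkkkkk
300 kkkkkkkkkkkkkkkkkkkkkkk++####++++++...kkkkkkkkkkkkkkkkkkkkkkkkkkk
305 kkkkkkkkkkkkkkkkkkkkkkk+#####++++++...kkkkkkkkkkkkkkkkkkkkkkkkkkk
310 kkkkkkkkkkkkkkkkkkkk++++#####++++++......kkkkkkkkkkkkkkkkkkkkkkkk
315 kkkkkkkkkkkkkkkkkkkk++++#####++++++.......kkkkkkkkkkkkkkkkkkkkkkk
320 kkkkkkkkkkkkkkkkkkk+++++#####++++++.......kkkkkkkkkkkkkkkkkkkkkkk
325 kkkkkkkkkkkkkkkkkkk++++++####++++++.......kkkkkkkkkkkkkkkkkkkkkkk
330 kkkkkkkkkkkkkkkkkkkk+++++++++++++++.......kkkkkkkkkkkkkkkkkkkkkkk
335 kkkkkkkkkkkkkkkkkkkkkkkkkkkkkkkkkkkkkkkkkkkkkkkkkkkkkkkkkkkkkkkkk
```

Request:
apply_moves --claw '[0.005,0.005]' --xyz '[[0,0,0.0004],[0,0,0.0004]]' --twist '[[0,0,0.1],[0,0,0.1]]'

```text
clock: 26.1
position: [0.6549, 0.1398, 0.106]
tool_rot: [2.726, 0.028, 1.661]
force: [-4.7, -17.5, 12.5]
grip_width: 0.0113
finger_force: 108.3
```

```bash
python3 st.py
```

```text
26.1 q [-0.733  0.593  0.497  1.983 -0.556  0.258  0.245] F [ -4.7 -17.5  12.5] M [-3.18 -1.01 -0.78] M.axis -0.824 M.tz -0.582 tz err 0.075 phi 3.095 pos [0.6549 0.1398 0.106 ] w 0.0113 108
```

Request:
apply_moves --claw '[0.005,0.005]' --xyz '[[0,0,0],[0,0,0]]' --twist '[[0,0,0],[0,0,0]]'

```text
clock: 26.3
position: [0.6548, 0.1398, 0.1059]
tool_rot: [2.726, 0.029, 1.664]
force: [-4.7, -17.3, 12.3]
grip_width: 0.0114
finger_force: 108.0
```

```bash
python3 st.py
```

```text
26.3 q [-0.733  0.593  0.497  1.983 -0.555  0.258  0.247] F [ -4.7 -17.3  12.3] M [-3.03 -1.03 -1.1 ] M.axis -0.47 M.tz -0.227 tz err 0.075 phi 3.091 pos [0.6548 0.1398 0.1059] w 0.0114 108
```

Request:
apply_moves --claw '[0.005,0.005]' --xyz '[[0,0,0.0004],[0,0,0.0004]]' --twist '[[0,0,0.11],[0,0,0.11]]'

```text
clock: 26.5
position: [0.6549, 0.1397, 0.1051]
tool_rot: [2.73, -0.061, 1.459]
force: [-5.4, -18.2, 10.9]
grip_width: 0.0116
finger_force: 108.3
```

```bash
python3 st.py
```

```text
26.5 q [-0.76   0.605  0.538  1.985 -0.65   0.269  0.111] F [ -5.4 -18.2  10.9] M [-3.3  -0.6  -0.84] M.axis -0.821 M.tz -0.573 tz err 0.075 phi -2.969 pos [0.6549 0.1397 0.1051] w 0.0116 108
```

Request:
apply_moves --claw '[0.005,0.005,0.005]' --xyz '[[0,0,0],[0,0,0],[0,0,0]]' --twist '[[0,0,0],[0,0,0],[0,0,0]]'

```text
clock: 26.8
position: [0.6548, 0.1396, 0.105]
tool_rot: [2.73, -0.059, 1.463]
force: [-5.8, -17.4, 11.5]
grip_width: 0.0109
finger_force: 108.1
```

```bash
python3 st.py
```

```text
26.8 q [-0.76   0.605  0.537  1.985 -0.648  0.269  0.113] F [ -5.8 -17.4  11.5] M [-3.13 -0.78 -1.2 ] M.axis -0.426 M.tz -0.175 tz err 0.076 phi -2.973 pos [0.6548 0.1396 0.105 ] w 0.0109 108
```

```bash
python3 - <<'E'
from h import *
f=bot.grab_frame("wrist");im=f["img"].astype(int);s=bot.observe();T=R.from_euler('xyz',s["tool_rot"]).as_matrix()
cv2.imwrite("pics/w8.png",f["img"][:,:,::-1])
for r in range(140,340,8):print(r,im[r,214:290:2].mean(1).astype(int).tolist())
for x in(-.049,-.04,-.02,0,.02,.04,.049):
    print(x,proj(f,[s["position"]+T@[x,x*np.tan(a),-.056] for a in(0,-.2)]).round(0).tolist())
E
```

```text
140 [117, 120, 126, 131, 138, 147, 158, 172, 185, 195, 201, 204, 205, 204, 204, 201, 201, 201, 200, 198, 196, 196, 195, 184, 140, 105, 95, 91, 95, 111, 118, 119, 118, 115, 107, 104, 103, 103]
148 [183, 181, 179, 179, 180, 182, 185, 188, 191, 195, 196, 191, 186, 185, 184, 184, 184, 183, 183, 181, 180, 178, 176, 144, 84, 58, 55, 54, 68, 97, 111, 111, 110, 110, 106, 102, 103, 101]
156 [185, 182, 180, 179, 179, 181, 182, 175, 165, 165, 173, 176, 172, 172, 170, 168, 174, 174, 177, 179, 180, 180, 178, 163, 108, 65, 56, 53, 58, 79, 106, 111, 110, 114, 115, 112, 113, 113]
164 [187, 185, 180, 175, 163, 156, 143, 152, 163, 173, 178, 184, 190, 194, 199, 201, 205, 206, 205, 203, 201, 197, 192, 184, 202, 223, 228, 228, 226, 223, 201, 129, 117, 121, 119, 115, 119, 117]
172 [180, 158, 167, 170, 129, 134, 146, 158, 165, 173, 180, 185, 193, 200, 209, 216, 217, 213, 211, 207, 205, 203, 196, 191, 184, 171, 193, 215, 217, 224, 227, 192, 116, 117, 118, 115, 116, 117]
180 [181, 138, 136, 116, 106, 121, 134, 142, 153, 160, 168, 173, 180, 187, 193, 198, 195, 194, 194, 195, 193, 190, 187, 180, 173, 162, 162,
[... 3073 characters left out ...]
7, 131, 123, 115, 172, 236, 239, 239, 198, 59, 39, 28, 27, 39, 48, 51, 49, 50]
324 [48, 48, 47, 37, 33, 38, 46, 83, 155, 134, 142, 158, 174, 182, 192, 193, 154, 144, 143, 141, 137, 132, 125, 116, 172, 236, 237, 237, 221, 92, 27, 27, 27, 30, 45, 51, 50, 50]
332 [48, 47, 43, 41, 48, 47, 50, 58, 93, 88, 101, 130, 155, 168, 166, 152, 145, 144, 141, 140, 138, 131, 121, 108, 154, 203, 178, 159, 120, 51, 32, 32, 29, 29, 34, 49, 50, 51]
-0.049 [[249.0, 358.0], [270.0, 358.0]]
-0.04 [[249.0, 342.0], [267.0, 342.0]]
-0.02 [[249.0, 305.0], [258.0, 305.0]]
0 [[249.0, 266.0], [249.0, 266.0]]
0.02 [[249.0, 223.0], [240.0, 223.0]]
0.04 [[249.0, 176.0], [229.0, 176.0]]
0.049 [[249.0, 154.0], [224.0, 154.0]]
```

The bar lies straight in the fingers: it goes from (244,172) to (246,320), so there is no lag. It has turned about 2.72 rad. Running torque is 0.57 against 0.36 free, so it is roughly 0.9 rad past contact, or about 53 N. I'll let go and retreat along the axis.

Request:
apply_moves --claw '[0.06,0.06,0.06,0.06,0.06,0.06,0.06,0.06,0.06,0.06,0.06]' --xyz '[[0,0,0],[0,0,0],[0,0,0],[0,0,0],[0,0,-0.015],[0,0,-0.03],[0,0,-0.04],[0,0,-0.04],[0,0,-0.03],[0,0,0],[0,0,0]]' --twist '[[0,0,0],[0,0,0],[0,0,0],[0,0,0],[0,0,0],[0,0,0],[0,0,0],[0,0,0],[0,0,0],[0,0,0],[0,0,0]]'

```text
clock: 27.95
position: [0.5915, 0.142, 0.246]
tool_rot: [2.733, -0.063, 1.468]
force: [0.1, -0.3, -0.2]
grip_width: 0.0599
finger_force: 0.0
```

```bash
python3 st.py; python3 meas.py 0.046 m3; python3 - <<'E'
from h import *
f=bot.grab_frame("wrist");im=f["img"].astype(int);cv2.imwrite("pics/w9.png",f["img"][:,:,::-1])
m=((im[:,:,2]>=im[:,:,0]-3)&(im.mean(2)>60))
g=cv2.resize(f["img"][90:290,150:350],(67,40),interpolation=cv2.INTER_AREA).astype(int)
for i,r in enumerate(g):print(90+5*i,"".join(("#" if p.mean()>140 else "+" if p.mean()>60 else "k") if p[2]>=p[0]-4 else "." for p in r))
for n in("scene","side"):
    bot.grab_frame(n)
    for q in("can","brushes","sander","offcut_mid","bar_mid"):print(n,q,[(np.round(d["position"],3).tolist(),round(d["score"],2)) for d in bot.find_in(n,q)][:1])
E
```

```text
27.95 q [-1.171  0.369  0.97   2.01  -0.399  0.538 -0.107] F [ 0.1 -0.3 -0.2] M [-0.04  0.41  0.03] M.axis -0.034 M.tz -0.036 tz err 0.078 phi -2.976 pos [0.5915 0.142  0.246 ] w 0.0599 0
[-1.17  0.37  0.97  2.01 -0.4   0.54 -0.11] [0.5915 0.142  0.246 ] [ 2.733 -0.063  1.468] [ 0.1 -0.3 -0.2] 27.95
scene 420 [-19.5   1.8] [121.7 225.8] 2.8 [-0.086 -0.114] [0.037 0.112]
side 260 [10.8 -9.1] [ 48.4 189.8] 0.3 [-0.014 -0.104] [0.035 0.086]
90 ...................................................................
95 ...................................................................
100 ...................................................................
105 ...................................................................
110 ...................................................................
115 ...................................................................
120 ...................................................................
125 ...................................................................
130 ............................................++++...................
135 ........
[... 1969 characters left out ...]
..+#########...........kkkkkkk++++
275 k+++kkkkkkk........................+#########...........kkkkkkk+++k
280 kkkkkkkkkkk.........................######...............kkkkkkkkkk
285 kkkkkkkkkk...............................................kkkkkkkkkk
scene can [([0.451, 0.432, 0.09], 0.6)]
scene brushes [([0.756, -0.166, 0.068], 0.91)]
scene sander [([0.656, 0.368, 0.028], 0.93)]
scene offcut_mid [([0.476, -0.3, 0.026], 0.85)]
scene bar_mid [([0.63, 0.138, 0.164], 0.52)]
side can [([0.423, 0.417, 0.069], 0.63)]
side brushes [([0.745, -0.18, 0.068], 0.66)]
side sander [([0.636, 0.353, 0.027], 0.61)]
side offcut_mid [([0.457, -0.311, 0.028], 0.83)]
side bar_mid [([0.456, -0.311, 0.028], 0.17)]
```

```bash
python3 - <<'E'
from h import *
f=bot.grab_frame("wrist");im=f["img"].astype(int);J=R.from_euler('z',.052);o=np.array([.6727,.0602,0])
P=lambda a:proj(f,J.apply(np.atleast_2d(a))+o).round(0).astype(int).tolist()
print("slat",P([[-.006,.096,.046],[.039,.096,.046],[-.006,-.104,.046],[.039,-.104,.046]]))
c=np.array([-.045,.0825,.171])-.011*np.array([-.469,0,.883])
for t in(2.3,2.5,2.7,2.9):
    p=.5885+t;b=np.cos(p)*np.array([0,1,0])+np.sin(p)*np.array([.883,0,.469]);print(t,P([c+.049*b,c-.049*b,c]))
for r in range(132,288,8):print(r,"|".join("%d,%d"%(x[0],x[2]) for x in im[r,234:292:3]))
E
```

```text
slat [[236, 153], [268, 146], [261, 292], [289, 281]]
2.3 [[271, 233], [226, 135], [250, 186]]
2.5 [[261, 236], [237, 132], [250, 186]]
2.7 [[251, 236], [249, 130], [250, 186]]
2.9 [[241, 235], [260, 131], [250, 186]]
132 207,120|220,129|229,138|227,141|202,148|189,160|204,153|213,131|185,106|98,45|106,43|153,60|149,59|138,54|136,53|114,79|89,97|98,107|89,96|97,97
140 210,122|206,119|134,128|158,167|183,192|202,214|201,213|186,197|157,164|82,51|76,34|138,56|148,60|145,57|153,61|145,65|80,86|80,87|83,89|85,92
148 186,136|185,156|162,152|112,118|136,143|149,158|150,157|135,142|171,169|208,202|206,200|188,172|152,64|158,61|158,62|151,60|78,57|51,57|54,58|50,55
156 127,125|200,194|217,214|121,126|158,168|183,192|186,196|170,179|111,114|132,129|175,172|138,137|91,85|82,86|84,91|89,96|97,105|100,108|102,110|101,109
164 129,125|151,147|227,223|126,131|159,168|184,193|186,197|172,181|148,156|163,170|147,156|98,106|89,97|98,106|100,109|100,110|102,110|102,110|103,110|102,110
172 131,122|129,124|162,170|122,129|158,168|183,192|187,197|170,180|153,162|163,172|162,171|157,165|95,103|98,107|100,1
[... 1575 characters left out ...]
36,233|235,232|235,232|233,228|221,136|223,132|221,130
260 230,139|229,139|219,128|218,128|194,112|135,106|126,123|191,186|235,232|236,233|236,233|235,233|235,231|234,230|234,231|232,229|233,230|189,150|141,66|150,76
268 229,138|230,139|227,136|217,128|218,128|187,111|128,121|139,136|230,226|235,232|234,231|233,229|233,229|234,230|234,231|232,229|233,230|222,216|157,64|167,64
276 231,140|229,139|230,140|220,129|218,127|207,119|135,105|126,123|195,189|234,230|233,229|233,229|233,229|233,229|231,227|231,227|231,227|231,229|185,115|180,70
284 234,145|231,140|231,142|228,137|228,136|231,140|209,120|151,106|138,133|228,223|232,228|233,229|234,231|224,219|180,155|139,82|137,64|133,59|178,77|206,91
```

The bar is vertical at column 250, rows 135–237, which is exactly where a 2.7 rad turn puts it. The slat is still in place, the bystanders haven't moved and the robot touches nothing, so I'm handing in.

```bash
python3 -c "
from h import *
print(bot.job_done())"
```

```text
the job is handed in; nothing more can be done
None
```

The long slat is clamped flat against the fence (centred within about 5 mm) and the job is handed in at about 28 s: the screw was turned about 2.7 rad, for an estimated clamp force of about 53 N (48–84 N possible), the handle was let go, and the bystanders are where they were; no verdict was returned.

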